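# Lock the swing beam of a mounting press with its headed pin

## Task

Swing the beam of the small mounting press into its fork by the wooden knob until their holes line up; the fork can sit a little to either side, so feel or look for it. Then take the long headed pin from the wooden stand and push it down through fork and beam, past the spring catch, until its head sits fully home on the fork. Do not force it anywhere; let go of it at the end, and leave the short pin, the bowl, the brush and the spray bottle where they are.

Things in the scene. Friction and masses are not known exactly. Their poses are not given: they have to be found in the camera images.
- fork_slot (a point): Middle of the fork's range, level with its top (93 mm above the table), fixed on the press; axes as press. The fork is clamped in a cross slot, its hole's centre anywhere within 18 mm of this point along press x (y exact). Where is not measured: find it by touch or by eye. It holds against pushes below 60 N.
- press: Small mounting press, fixed to the table: wooden base 130 x 360 x 18 mm with a hinge post at one end, a light grey metal fork at the other, boards between. Origin: centre of the underside. x across, y from hinge post to fork, z up; beam hinge at y = -130 mm, fork hole at y = +130 mm and up to 18 mm either way in x.
- plunger (a joint): Spring catch in the fork's lower cheek, 51 mm above the table: a round-nosed plunger reaching 5 mm into the hole from press +y; value in m, 0 = out, grows as it is pushed back, over 1 mm with the pin through. The pin does not drop past it by itself but must be pushed (about 5 to 15 N); it then grips the shank.
- beam_hinge (a point): Top of the upright hinge axis of the beam, 76 mm above the table (its bolt stands up to 88 mm), fixed on the press. Axes as press. The fork, 260 mm away: two square cheeks 56 x 56 mm, 12 mm thick, centred on its hole, upper 81 to 93 mm, lower 45 to 57 mm above the table; holes 18 mm wide, chamfered; behind them (28 to 44 mm in +y) its back, no higher.
- beam (a joint): Angle of the beam in rad: 0 = along press y, its hole under fork_slot; grows as it swings out towards the robot (anticlockwise from above), up to 0.9, and -0.13 the other way. No stop at the fork. In line with the fork's hole anywhere from -0.07 to 0.07. Stiff (2 to 3 N at the knob), stays where left; the pin's foot can pull it the last 1 or 2 mm.
- beam_knob (a point): Centre of the dark wooden knob of the press screw on the beam: upright cylinder 30 mm wide, 36 mm tall (86 to 122 mm above the table), 130 mm from the hinge axis; it does not turn or lift. Beam top 76 mm above the table. z up, y along the beam to its hole.
- beam_hole (a point): Centre of the hole in the beam's end, in its top face 76 mm above the table, 260 mm from the hinge axis; beam end 44 x 50 mm, 14 mm thick (62 to 76 mm above the table), hole 18 mm wide. It passes freely between the cheeks of the fork.
- pin_head (a point): Centre of the long steel pin's head, a square block 30 x 30 mm (x, y across its flats), 26 mm tall. Below it a shank 16 mm wide, 72 mm long, the last 5 mm tapering to 12 mm. About 0.2 kg. z from foot to head. It starts upright in a hole of the stand, this point about 93 mm above the table, a little loose (may lean 1 or 2 degrees). Seated, this point is 106 mm above the table.
- short_pin_head (a point): Centre of the square head (30 mm wide, 26 mm tall) of the short stop pin in the other hole of the stand; its shank is only 36 mm long, so its head sits right on the stand (centre about 61 mm above the table). Not to be moved.
- stand: Wooden pin stand, fixed, 70 x 170 x 48 mm; origin at the centre of its underside, z up. Two holes 18 mm wide, 40 mm deep, at 42 mm either side of the centre along its y.
- bowl: White ceramic paste bowl, empty, 120 mm wide, 55 mm tall; origin at the centre of its underside. Not to be moved.
- brush: Palm-fibre brush lying flat, about 175 x 60 x 25 mm; origin at its underside, x towards the bristles. Not to be moved.
- sprayer: Spray bottle, 90 mm wide, 180 mm tall; origin at the centre of its underside. Not to be moved.
- pin: The long steel pin itself; origin at the centre of its foot, 85 mm below the head's centre, z from foot to head.
Not all that is in view belongs to the job. What is shaped like the pin but blue or orange is not meant.

How it is judged:
On the way, in this order (a step that is already met when the one before it is completed fails the run):
1. the beam is swung into the fork (within 0.09 rad of the press's length) (value of joint beam between -0.09 and 0.09 rad), for 0.2 s.
2. the pin's foot is through the fork's upper cheek and the beam's hole (height (world z) of pin_head between 0.1 and 0.139 m and horizontal distance between pin_head and beam_hole below 0.012 m and angle between pin_head's own z axis and vertical below 0.15 rad), for 0.1 s.
At the end, for the whole second after the job is handed in: The long pin is let go and at rest through fork and beam: upright within 0.06 rad, within 5 mm of the axis of the hole in the beam, holding the catch back over 1 mm, its head on the fork within 2.5 mm (centre 103 to 108.5 mm above the table); the beam is within 0.09 rad of the press (all of step 1 and height (world z) of pin_head between 0.103 and 0.1085 m and horizontal distance between pin_head and beam_hole below 0.005 m and angle between pin_head's own z axis and vertical below 0.06 rad and value of joint plunger above 0.001 m and linear speed of pin below 0.01 m/s and contact force between the fingers and pin below 0.2 N); the robot touches nothing.
It fails at once if the pin was forced: pressed on the press with more than 70 N (contact force between pin and press above 70 N).
It fails at once if the short pin was moved by more than 30 mm (distance of short_pin_head from where it was at the start of the episode above 0.03 m).
It fails at once if the bowl was moved by more than 30 mm (distance of bowl from where it was at the start of the episode above 0.03 m).
It fails at once if the brush was moved by more than 30 mm (distance of brush from where it was at the start of the episode above 0.03 m).
It fails at once if the spray bottle was moved by more than 30 mm (distance of sprayer from where it was at the start of the episode above 0.03 m).
It also fails if it takes over 72 s, if anything falls off the work surface, if the arm or the gripper's body presses on something with over 40 N, if the wrist force passes 120 N, or if a joint passes its speed limit or range.

## Robot

A 7-joint arm with a two-finger parallel gripper is mounted at the origin on the work surface. World frame = base frame: x ahead of the robot, y to its left, z up, the work surface at z = 0. Lengths are in m, angles in rad, forces in N, time in s.
With the tool pointing down it reaches from about 0.4 to 0.925 m from the base axis. Payload 4.1 kg.
Tool frame: the origin (TCP) lies on the centre line of the jaws, within the pads' length; the fingertips stand 19 mm ahead of it and the grasp point (between the pads) is the TCP; x points along the fingers, y is the direction in which the jaws open and shut, and the axes are right-handed (so a half turn about x gives the same grasp; the last joint's range is limited). The gripper opens to 85 mm and grips with 20 to 120 N. Pads are 22 mm wide; open, the fingers measure 114 mm over their backs; the gripper's body (76 mm by 85 mm) begins 54 mm behind the grasp point. The pads swing forward as they close: fully open they stand 13 mm farther back than shut.
Start: joints at [1.239, 0.398, 0.045, 1.537, -0.019, 1.207, -0.051], TCP at [0.15, -0.632, 0.214] pointing down, gripper open.
Joint ranges: [-2.82, 2.82], [-0.49, 2.23], [-1.37, 1.46], [0, 2.46], [-1.36, 4.5], [0.23, 2], [-2.94, 2.94]. Speed limits (rad/s): [2.57, 2.57, 3.14, 3.14, 3.14, 3.14, 3.14].

## Interface

Orientations are given as a unit quaternion [w, x, y, z].
In Python, from bench import get_state, snapshot, camera_params, close_job, cut_out, mark_of gives the robot as it stands. The module is installed in compiled form; this text tells all that it offers.
- The arm moves only by the tool drive_tool, never from a script. Its argument "targets" is a list of rows, each a list of 7 numbers: the shift along the tool's x, y, z in units of 25 mm (1.0 is 25 mm), then the turn, a rotation vector about the tool's x, y, z in units of 8 degrees (1.0 is 8 degrees), then the gripper's target within -1 to 1 (shut at 1, half-way at 0, fully open at -1). A call has 1 to 20 rows; each row shifts and turns the commanded pose from where the row before left it, along the tool's axes as they then stand; what a row does not reach is not made up. A row lasts 1/10 s, in which the tool goes at most 50 mm and 8.59 degrees, less where a joint would pass 70% of its speed; a pose out of reach is approached as far as the arm can. A call is refused whole if a number of a shift passes 1 or a number of a turn 1, either way. A call with a gripper value outside its range is refused whole. The fingers move at their own pace and stop on an object; the grip force is fixed at half the most. Time passes only in rows, so rows that do not move let the fingers close. It gives the time, the measured TCP pose, the force and the opening at its end, in the units of the state.
- get_state(): the state, without advancing time (a new reading comes with each control period).
- snapshot(name): name is "scene" or "top" or "wrist"; returns (picture, depth): 420x560x3 uint8, blue, green, red; 420x560 float32, m along the optical axis (not along the pixel's ray), 0 where there is no reading.
- camera_params(name): a dict with "fx", "fy", "cx", "cy" (pixels), "extrinsics" (4x4, takes a point from camera to world coordinates). Camera axes: x right, y down, z forward; pixel columns grow to the right and rows downward; lengths in m; the calibration is good to about 2 mm. A picture is of the moment at which its call begins: read the wrist's pose just before it. camera_params takes no time and is no camera call; for the wrist camera it gives the pose at the moment of the call.
- close_job(): hands the job in, once; it reports no verdict.
Trained networks look in the newest picture that a camera, given by its name, has taken for a name from the list of things; names that differ only in an ending like _2 or _b are one class to them, and where a whole thing is asked for, a point or a joint stands for the part that bears it (a point fixed in the world has none). Each returns a list of dicts, best first, with "confidence" (0 to 1); they miss things now and then, are a little off and sometimes report something else, mostly with a low value. They report only what shows in the picture. A call takes as long as a camera call. They do not tell look-alikes from the thing itself.
- cut_out(camera, thing): "region" (420x560 bool, what is visible of it) and "point" ([column, row] in pixels, amid what is visible of it).
- mark_of(camera, thing): "point" ([column, row] in pixels: a listed point, or the origin of a listed thing).
The state is a dict: "clock": time; "joint_positions": joint angles; "joint_vel": joint speeds; "joint_torque": joint torques, N m; "eef_pos": TCP position; "tcp_rot": TCP orientation; "ft_force": force on the tool from outside, world axes, zero at the start; "torque": the same for the moment, N m; "finger_gap": finger opening in m.
Only numpy, scipy, OpenCV 4.12 (cv2) and the standard library are available. Lean on these libraries where they do the work, as an engineer would, in place of code of your own. Each camera call takes 0.05 s, during which the arm holds its last target.

## Working session

There is one attempt and no reset: what is moved stays moved. The work goes in short steps, Python scripts to look and compute and a tool call to move; the robot and the scene stay as the last step left them, time stands still between calls to the robot, and variables do not carry over. Pictures are saved under pics/ and viewed, and the job is handed in when it is done.

Besides the shell and the picture viewer there is one more tool, called after "Call:" in YAML: its name, and indented under it one key for each argument. drive_tool: Moves the arm, as the interface text tells. Its arguments: {"type":"object","properties":{"targets":{"type":"array"}},"required":["targets"]}

```bash
mkdir -p pics; ls; cat > h.py <<'E'
import numpy as np,cv2
from bench import *
from scipy.spatial.transform import Rotation as R
def world(cam,px,d,z=None):
    p=camera_params(cam);T=np.array(p["extrinsics"])
    r=np.array([(px[0]-p["cx"])/p["fx"],(px[1]-p["cy"])/p["fy"],1.0])
    if z is None: return (T@np.append(r*d,1))[:3]
    w=T[:3,:3]@r; return T[:3,3]+w*(z-T[2,3])/w[2]
def proj(cam,P):
    p=camera_params(cam);T=np.linalg.inv(np.array(p["extrinsics"]))
    c=T[:3,:3]@np.array(P)+T[:3,3]; return [p["fx"]*c[0]/c[2]+p["cx"],p["fy"]*c[1]/c[2]+p["cy"]]
def st():
    s=get_state();r=R.from_quat(np.array(s["tcp_rot"])[[1,2,3,0]])
    return s,r
E
python3 - <<'E'
from h import *
np.set_printoptions(precision=4,suppress=True)
s,r=st();print(s["clock"],s["eef_pos"],s["finger_gap"]);print(r.as_matrix())
for c in("scene","top","wrist"):
    b,d=snapshot(c);cv2.imwrite(f"pics/{c}0.png",b);np.save(f"{c}0.npy",d)
    p=camera_params(c);print(c,p["fx"],np.array(p["extrinsics"]))
for c in("scene","top"):
  for t in("beam_knob","beam_hole","beam_hinge","pin_head","short_pin_head","fork_slot","stand","press"):
    print(c,t,[(np.round(m["point"],1).tolist(),round(m["confidence"],2)) for m in mark_of(c,t)][:4])
print(get_state()["clock"])
E
```

```text
pics
0.0 [ 0.1498 -0.6318  0.2131] 0.08517747600182823
[[-0.0006  0.2308 -0.973 ]
 [ 0.0018 -0.973  -0.2308]
 [-1.     -0.0019  0.0001]]
scene 537.4992500154623 [[ 0.7739  0.5366 -0.3364  1.0008]
 [ 0.6332 -0.6446  0.4285 -0.6339]
 [ 0.0131 -0.5446 -0.8386  1.2342]
 [ 0.      0.      0.      1.    ]]
top 458.0810750752115 [[ 0.022  -0.9833  0.1806  0.3635]
 [-0.9998 -0.021   0.0073 -0.0566]
 [-0.0034 -0.1807 -0.9835  1.2333]
 [ 0.      0.      0.      1.    ]]
wrist 352.9679379430952 [[ 0.2308 -0.9354 -0.2677  0.2187]
 [-0.973  -0.222  -0.0632 -0.6162]
 [-0.0003  0.2751 -0.9614  0.3739]
 [ 0.      0.      0.      1.    ]]
scene beam_knob [([268.2, 191.5], 0.91)]
scene beam_hole [([285.8, 158.9], 0.68)]
scene beam_hinge [([250.6, 235.3], 0.85)]
scene pin_head [([124.0, 246.1], 0.8), ([133.3, 322.9], 0.56), ([141.7, 279.4], 0.5)]
scene short_pin_head [([168.0, 259.0], 0.52)]
scene fork_slot [([310.2, 160.1], 0.78)]
scene stand [([160.8, 282.1], 0.86)]
scene press [([281.0, 216.7], 0.84)]
top beam_knob [([258.8, 230.1], 0.87)]
top beam_hole [([213.9, 253.5], 0.98)]
top beam_hinge [([307.1, 217.6], 0.93), ([375.6, 262.7], 0.61)]
top pin_head [([410.3, 265.6], 0.59), ([397.3, 299.4], 0.54), ([444.1, 241.2], 0.51), ([256.8, 224.8], 0.2)]
top short_pin_head [([374.3, 263.9], 0.6)]
top fork_slot [([208.4, 217.2], 0.83)]
top stand [([385.7, 264.9], 0.78)]
top press [([261.2, 222.9], 0.96), ([136.9, 162.8], 0.55)]
0.95
```

View pics/scene0.png

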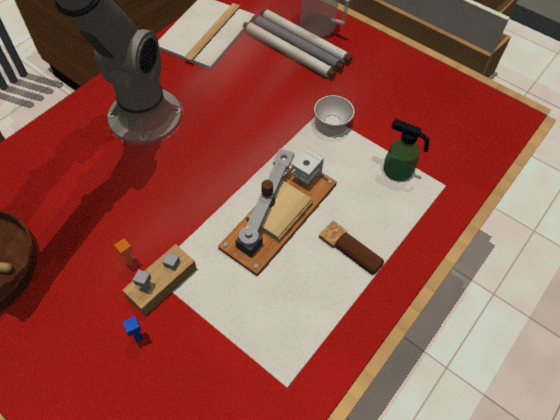

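View pics/top0.png

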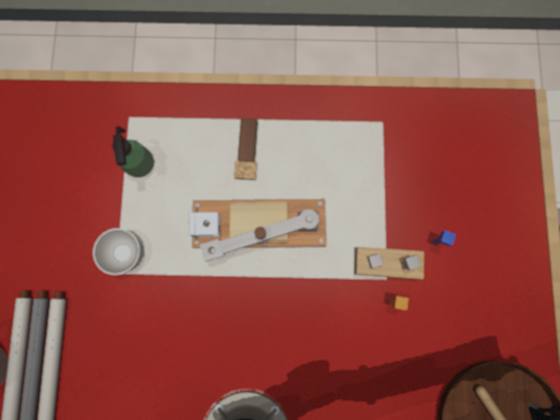

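Both views show the stand with two grey heads. In the scene view these are at (143,280) and (171,261); in the top view, (411,264) and (375,261). The blue look-alike is at scene (132,325) / top (447,239), and the orange one at scene (124,246) / top (401,303). The long pin should be the taller head, so I'll check that with depth and a close crop.

```bash
python3 - <<'E'
from h import *
np.set_printoptions(precision=4,suppress=True)
b=cv2.imread("pics/top0.png");d=np.load("top0.npy")
b2=cv2.imread("pics/scene0.png")
A=cv2.resize(b[190:310,180:450],None,fx=2.9,fy=2.9,interpolation=cv2.INTER_CUBIC);cv2.imwrite("pics/topcrop.png",A)
cv2.imwrite("pics/scenecrop.png",cv2.resize(b2[140:330,100:350],None,fx=3,fy=3,interpolation=cv2.INTER_CUBIC))
for n,p in dict(A=(411,264),B=(375,261),knob=(260,232),hole=(213,251),hinge=(308,219),fork=(206,224),blue=(447,239),orange=(401,303)).items(): 
    w=d[p[1]-2:p[1]+3,p[0]-2:p[0]+3]; print(n,world("top",p,np.median(w)))
# top-plane points
H,W=d.shape
p=camera_params("top");T=np.array(p["extrinsics"])
v,u=np.mgrid[:H,:W]
P=np.stack([(u-p["cx"])/p["fx"]*d,(v-p["cy"])/p["fy"]*d,d],-1)@T[:3,:3].T+T[:3,3]
np.save("topP.npy",P)
def blob(box,zlo,zhi):
    x0,x1,y0,y1=box;Q=P[y0:y1,x0:x1].reshape(-1,3);m=(Q[:,2]>zlo)&(Q[:,2]<zhi);Q=Q[m]
    r=cv2.minAreaRect(Q[:,:2].astype(np.float32)*1000)
    print(len(Q),Q.mean(0),r)
blob((395,428,250,280),.085,.125)
blob((360,392,250,276),.062,.085)
blob((350,430,240,285),.04,.054)
blob((245,275,215,245),.11,.135)
blob((185,225,205,240),.085,.1)
blob((200,330,200,262),.068,.083)
blob((185,330,192,255),.013,.024)
E
```

```text
A [ 0.4346 -0.396   0.1051]
B [ 0.4423 -0.3157  0.0717]
knob [ 0.5034 -0.0253  0.121 ]
hole [ 0.4645  0.1033 -0.0006]
hinge [ 0.5435 -0.145   0.0863]
fork [0.5297 0.1175 0.0543]
blue [ 0.4989 -0.4899  0.0971]
orange [ 0.3405 -0.3711  0.0968]
177 [ 0.4386 -0.3999  0.1029] ((439.0752258300781, -401.5892639160156), (29.905698776245117, 30.403913497924805), 20.660463333129883)
149 [ 0.4433 -0.3173  0.0727] ((443.46136474609375, -318.4148864746094), (29.588464736938477, 30.768207550048828), 15.452974319458008)
1484 [ 0.4405 -0.3572  0.047 ] ((441.4896240234375, -360.4009704589844), (170.7885284423828, 70.45063781738281), 86.95543670654297)
115 [ 0.5026 -0.026   0.1203] ((502.2379455566406, -26.45612907409668), (27.524093627929688, 26.949098587036133), 1.1290955543518066)
592 [0.5253 0.1193 0.0918] ((524.9922485351562, 118.59542083740234), (55.70973205566406, 71.9757308959961), 1.2359226942062378)
1523 [ 0.5015 -0.0201  0.0748] ((531.8372802734375, -15.55633544921875), (107.09298706054688, 308.6785888671875), 18.597373962402344)
2392 [ 0.5453 -0.0384  0.0172] ((541.4927978515625, -18.845184326171875), (130.44482421875, 358.68328857421875), 1.9430088996887207)
```

View pics/topcrop.png

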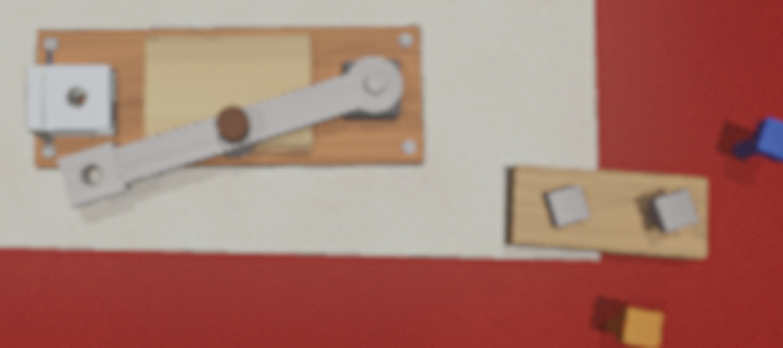

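View pics/scenecrop.png

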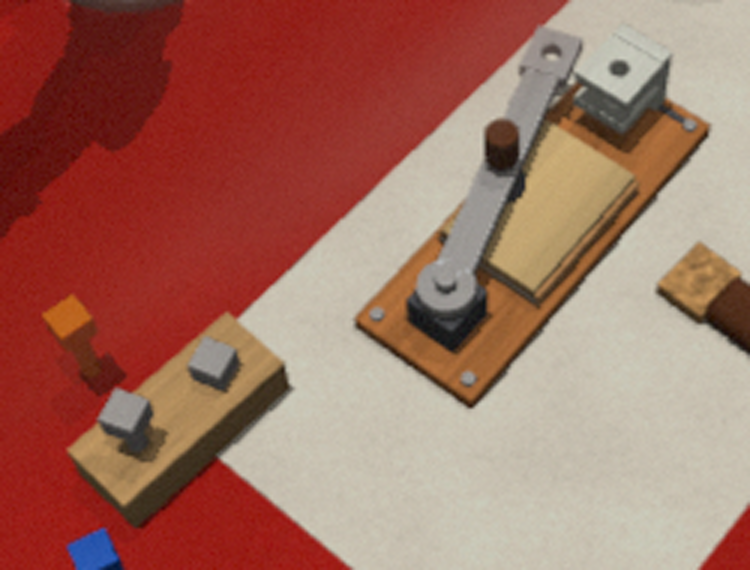

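The crop confirms it: the head at top (411,264) stands tall on a visible shank, so it is the long pin. The one at (375,261) sits on the stand and is the short pin. Next I'll move over the knob.

Call:
drive_tool:
  targets:
    - [0,0,0,-0.92,0,0,-1]
    - [0,-0.5,-0.6,0,0,0,-1]
    - [0,-0.8,-1,0,0,0,-1]
    - [0,-0.8,-1,0,0,0,-1]
    - [0,-0.8,-1,0,0,0,-1]
    - [0,-0.8,-1,0,0,0,-1]
    - [0,-0.8,-1,0,0,0,-1]
    - [0,-0.8,-1,0,0,0,-1]
    - [0,-0.8,-1,0,0,0,-1]
    - [0,-0.8,-1,0,0,0,-1]
    - [0,-0.8,-1,0,0,0,-1]
    - [0,-0.8,-1,0,0,0,-1]
    - [0,-0.8,-1,0,0,0,-1]
    - [0,-0.8,-1,0,0,0,-1]
    - [0,-0.8,-1,0,0,0,-1]
    - [0,-0.8,-1,0,0,0,-1]
    - [0,-0.8,-1,0,0,0,-1]
    - [0,-0.8,-1,0,0,0,-1]
    - [0,-0.5,-0.6,0,0,0,-1]
    - [0,0,0,0,0,0,-1]

```text
clock: 2.95
eef_pos: [0.4318, -0.1548, 0.2145]
tcp_rot: [0.129, 0.696, 0.129, -0.695]
ft_force: [0.1, 0.2, -0.5]
finger_gap: 0.0855
```

```bash
cat >> h.py <<'E'
np.set_printoptions(precision=4,suppress=True)
def go(x,y,z,yaw=None):
    s,r=st();M=r.as_matrix()
    d=M.T@(np.array([x,y,z])-s["eef_pos"])/.025
    ya=np.degrees(np.arctan2(M[1,1],M[0,1]))
    print("tool units xyz",d,"yaw",ya,"tilt",np.degrees(np.arccos(-M[2,0])),"turn", None if yaw is None else -(yaw-ya)/8)
E
python3 - <<'E'
from h import *
s,r=st();print(s["clock"],s["eef_pos"],s["joint_positions"]);go(.502,-.026,.21,-69.3)
b,d=snapshot("wrist");cv2.imwrite("pics/w1.png",b);np.save("w1.npy",d)
for p in ((0.502,-.026,.122),(.5253,.1106,.093)): print(proj("wrist",p))
E
```

```text
2.95 [ 0.4318 -0.1548  0.2145] [ 0.6302  0.0643 -0.3942  1.9628  0.0264  1.1185 -0.9784]
tool units xyz [ 0.1854 -3.8009 -4.4714] yaw -68.96486161647448 tilt 0.08282579786708981 turn 0.041892297940689716
[np.float64(133.89178519342263), np.float64(39.867680696387254)]
[np.float64(-36.866529759659784), np.float64(-65.74132886813769)]
```

View pics/w1.png

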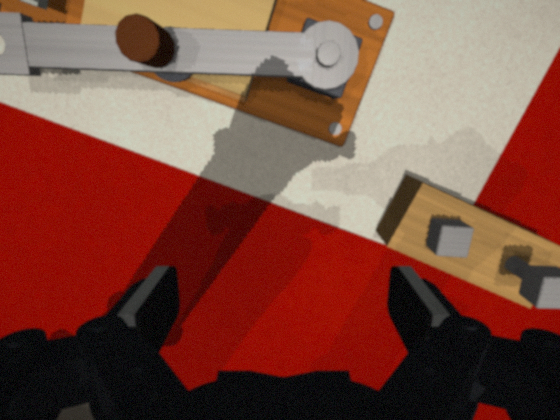

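The wrist view shows the knob top near (137,38), where I predicted (134,40). I'll move over it.

Call:
drive_tool:
  targets:
    - [0,-0.4,-0.5,0,0,0,-1]
    - [0,-0.8,-0.9,0,0,0,-1]
    - [0,-0.8,-0.9,0,0,0,-1]
    - [0,-0.8,-0.9,0,0,0,-1]
    - [0,-0.6,-0.8,0,0,0,-1]
    - [0,-0.4,-0.5,0,0,0,-1]
    - [0,0,0,0,0,0,-1]
    - [0,0,0,0,0,0,-1]

```text
clock: 3.8
eef_pos: [0.5013, -0.031, 0.2138]
tcp_rot: [-0.127, -0.695, -0.126, 0.696]
ft_force: [-0.2, -0.6, 0.0]
finger_gap: 0.0856
```

```bash
python3 - <<'E'
from h import *
s,r=st();print(s["clock"],s["eef_pos"]);go(.502,-.026,.108,-69.3)
b,d=snapshot("wrist");cv2.imwrite("pics/w2.png",b);np.save("w2.npy",d)
for p in ((0.502,-.026,.122),(.5253,.1106,.093)): print(proj("wrist",p))
E
```

```text
3.8 [ 0.5013 -0.031   0.2138]
tool units xyz [ 4.2337 -0.183  -0.1016] yaw -69.40236511358883 tilt 0.09061726642940461 turn -0.012795639198603936
[np.float64(275.57476778252004), np.float64(202.940255171056)]
[np.float64(119.0144653161314), np.float64(104.97350498962517)]
```

View pics/w2.png

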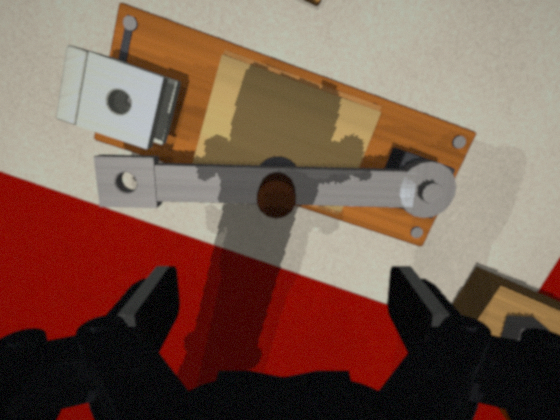

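The wrist view shows the fork hole at (119,101), the beam hole at (128,181), the knob at (277,198) and the hinge bolt at (433,190).

```bash
python3 - <<'E'
from h import *
H=world("wrist",(119,101),0,.093);B=world("wrist",(128,181),0,.076);K=world("wrist",(277,197),0,.122);G=world("wrist",(433,191),0,.088)
print(H,B,K,G)
n=lambda v:np.hypot(*v[:2]);a=lambda v:np.arctan2(-v[0],v[1])
print(n(H-G),n(B-G),n(K-G),a(H-G),a(B-G),a(K-G))
t=a(H-G);print("knob target",G[:2]+.13*np.array([-np.sin(t),np.cos(t)]))
go(*K[:2],.108)
E
```

```text
[0.5281 0.1113 0.093 ] [0.4639 0.096  0.076 ] [ 0.5066 -0.0254  0.122 ] [ 0.5488 -0.1478  0.088 ]
0.2599340020493844 0.25817953300031854 0.1294727694895045 0.07948145121454546 0.33483735273446275 0.3316942869239115
knob target [ 0.5385 -0.0182]
tool units xyz [ 4.233  -0.149  -0.2922] yaw -69.45104875463558 tilt 0.093942256940257 turn None
```

Call:
drive_tool:
  targets:
    - [0.5,-0.15,-0.25,0,0,0,-1]
    - [0.8,0,0,0,0,0,-1]
    - [0.8,0,0,0,0,0,-1]
    - [0.8,0,0,0,0,0,-1]
    - [0.7,0,0,0,0,0,-1]
    - [0.5,0,0,0,0,0,-1]
    - [0,0,0,0,0,0,-1]
    - [0,0,0,0,0,0,1]
    - [0,0,0,0,0,0,1]
    - [0,0,0,0,0,0,1]
    - [0,0,0,0,0,0,1]
    - [0,0,0,0,0,0,1]
    - [0,0,0,0,0,0,1]
    - [0,0,0,0,0,0,1]

```text
clock: 5.25
eef_pos: [0.5065, -0.0234, 0.1117]
tcp_rot: [0.127, 0.696, 0.127, -0.696]
ft_force: [-0.2, -0.1, -0.2]
finger_gap: -0.0001
```

```bash
python3 - <<'E'
from h import *
s,r=st();print(s["clock"],s["eef_pos"],s["finger_gap"],s["ft_force"])
p=np.array(s["eef_pos"])
go(p[0]+.0319,p[1]+.0072,p[2])
E
```

```text
5.25 [ 0.5065 -0.0234  0.1117] -0.0001098380219587894 [-0.1594 -0.0861 -0.2108]
tool units xyz [ 0.0002  0.1816 -1.2954] yaw -69.29905672284761 tilt 0.012164242870251456 turn None
```

The gap reads 0, so nothing is held. I'll look before moving again.

```bash
python3 - <<'E'
from h import *
b,d=snapshot("wrist");cv2.imwrite("pics/w3.png",b)
b,d=snapshot("scene");cv2.imwrite("pics/s3.png",cv2.resize(b[100:300,150:400],None,fx=3,fy=3))
print(get_state()["finger_gap"])
E
```

```text
-5.502972422846146e-06
```

View pics/w3.png

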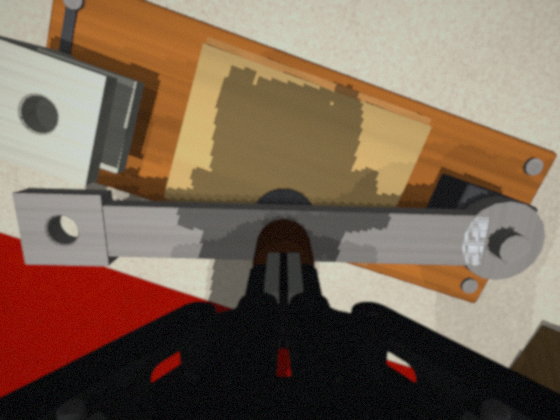

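View pics/s3.png

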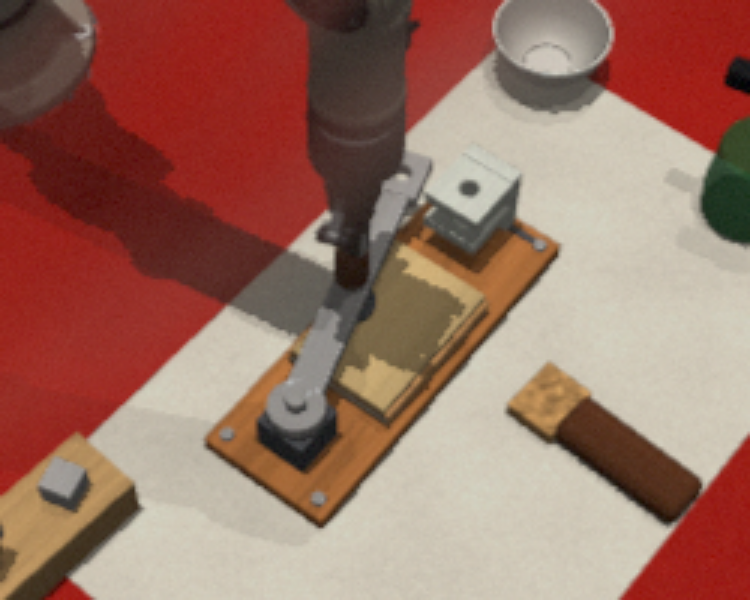

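```bash
python3 - <<'E'
from h import *
s,r=st();print(s["eef_pos"],proj("wrist",s["eef_pos"]),proj("wrist",np.array(s["eef_pos"])+[0,0,-.019]))
H=world("wrist",(39,113),0,.093);B=world("wrist",(63,229),0,.076);G=world("wrist",(514,244),0,.088)
print(H,B,G)
n=lambda v:np.hypot(*v[:2]);a=lambda v:np.arctan2(-v[0],v[1])
print(n(H-G),n(B-G),a(H-G),a(B-G))
t=a(B-G);print("knob",G[:2]+.13*np.array([-np.sin(t),np.cos(t)]))
print(mark_of("wrist","beam_knob"))
E
```

```text
[ 0.5064 -0.0234  0.1116] [np.float64(281.8162687115497), np.float64(256.6895101485983)] [np.float64(281.8890847492212), np.float64(242.52423426242115)]
[0.5281 0.1118 0.093 ] [0.4629 0.0976 0.076 ] [ 0.5498 -0.1458  0.088 ]
0.25854761058205894 0.2584430812826937 0.0839633381498501 0.34273204531643786
knob [ 0.5061 -0.0234]
[{'point': [283.4, 255.0], 'confidence': 0.62}]
```

```bash
python3 - <<'E'
from h import *
b,d=snapshot("wrist");
for v in range(212,300,8):
    print(v,[ (np.round(world("wrist",(u,v),d[v,u]),3).tolist()) for u in (270,283,296)])
cv2.imwrite("pics/w3c.png",cv2.resize(b[190:330,200:370],None,fx=4,fy=4,interpolation=cv2.INTER_CUBIC))
s,r=st();print(s["joint_positions"],s["joint_torque"],s["finger_gap"])
E
```

```text
212 [[0.516, -0.012, 0.077], [0.518, -0.02, 0.076], [0.521, -0.027, 0.077]]
220 [[0.511, -0.014, 0.077], [0.518, -0.02, 0.092], [0.517, -0.028, 0.078]]
228 [[0.514, -0.014, 0.1], [0.519, -0.019, 0.106], [0.519, -0.026, 0.101]]
236 [[0.515, -0.014, 0.112], [0.519, -0.019, 0.117], [0.52, -0.026, 0.115]]
244 [[0.515, -0.015, 0.122], [0.517, -0.02, 0.123], [0.519, -0.026, 0.123]]
252 [[0.515, -0.015, 0.133], [0.518, -0.02, 0.134], [0.519, -0.025, 0.132]]
260 [[0.516, -0.015, 0.142], [0.518, -0.02, 0.142], [0.52, -0.025, 0.142]]
268 [[0.516, -0.015, 0.148], [0.517, -0.02, 0.149], [0.52, -0.024, 0.15]]
276 [[0.516, -0.015, 0.155], [0.518, -0.02, 0.155], [0.52, -0.024, 0.156]]
284 [[0.516, -0.016, 0.161], [0.517, -0.02, 0.161], [0.519, -0.024, 0.162]]
292 [[0.516, -0.016, 0.167], [0.518, -0.02, 0.167], [0.519, -0.024, 0.166]]
[ 0.3967  0.2839 -0.5073  1.9755  0.1715  0.9235 -1.4069] [  0.0006 -35.0992  -2.8484 -21.414    0.0099   0.0011   0.    ] -2.542261576124929e-05
```

View pics/w3c.png

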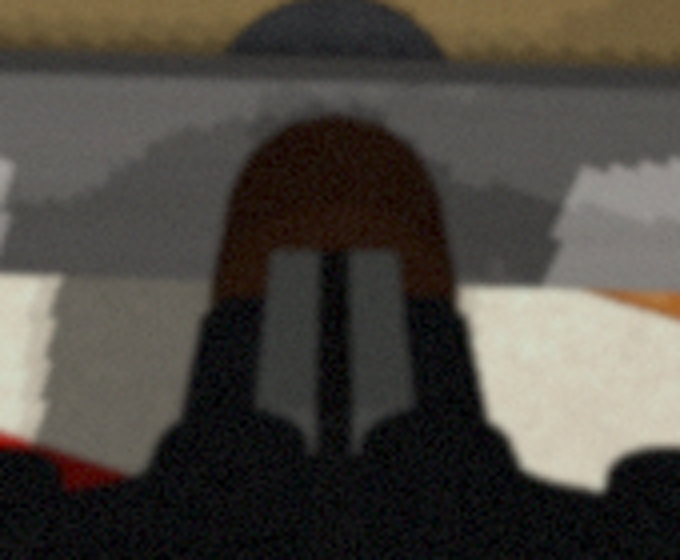

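Call:
drive_tool:
  targets:
    - [-0.5,0,0,0,0,0,1]
    - [-0.9,0,0,0,0,0,1]
    - [-0.6,0,0,0,0,0,1]
    - [0,0,0,0,0,0,1]

```text
clock: 5.85
eef_pos: [0.5086, -0.0233, 0.1645]
tcp_rot: [0.128, 0.698, 0.126, -0.694]
ft_force: [0.7, -0.2, 0.4]
finger_gap: 0.0
```

```bash
python3 - <<'E'
from h import *
s,r=st();print(s["eef_pos"],s["finger_gap"])
b,d=snapshot("wrist")
for v in range(180,270,8):
    print(v,[ (np.round(world("wrist",(u,v),d[v,u]),3).tolist()) for u in (272,283,294)])
print(proj("wrist",np.array(s["eef_pos"])+[0,0,-.019]))
cv2.imwrite("pics/w4c.png",cv2.resize(b[130:330,180:390],None,fx=3,fy=3,interpolation=cv2.INTER_CUBIC))
b,d=snapshot("scene");cv2.imwrite("pics/s4.png",cv2.resize(b[100:300,150:400],None,fx=3,fy=3))
E
```

```text
[ 0.5086 -0.0233  0.1645] 3.86990215080902e-06
180 [[0.519, -0.011, 0.047], [0.522, -0.019, 0.048], [0.525, -0.027, 0.047]]
188 [[0.513, -0.013, 0.047], [0.516, -0.021, 0.047], [0.519, -0.029, 0.047]]
196 [[0.514, -0.013, 0.075], [0.516, -0.021, 0.075], [0.519, -0.028, 0.075]]
204 [[0.514, -0.014, 0.097], [0.518, -0.02, 0.104], [0.518, -0.028, 0.093]]
212 [[0.514, -0.014, 0.117], [0.518, -0.02, 0.121], [0.519, -0.027, 0.116]]
220 [[0.511, -0.016, 0.122], [0.513, -0.022, 0.122], [0.515, -0.028, 0.121]]
228 [[0.505, -0.018, 0.12], [0.509, -0.024, 0.123], [0.511, -0.03, 0.121]]
236 [[0.501, -0.019, 0.121], [0.503, -0.026, 0.121], [0.506, -0.032, 0.121]]
244 [[0.496, -0.021, 0.121], [0.498, -0.028, 0.121], [0.501, -0.034, 0.121]]
252 [[0.517, -0.015, 0.185], [0.518, -0.02, 0.184], [0.52, -0.024, 0.185]]
260 [[0.517, -0.015, 0.194], [0.519, -0.02, 0.193], [0.52, -0.024, 0.194]]
268 [[0.517, -0.016, 0.201], [0.519, -0.02, 0.2], [0.52, -0.024, 0.2]]
[np.float64(282.33900470624036), np.float64(241.73123110541098)]
```

View pics/w4c.png

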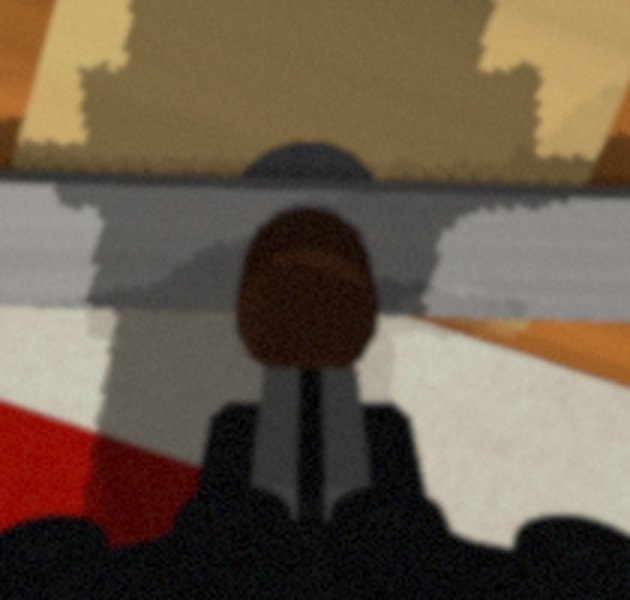

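View pics/s4.png

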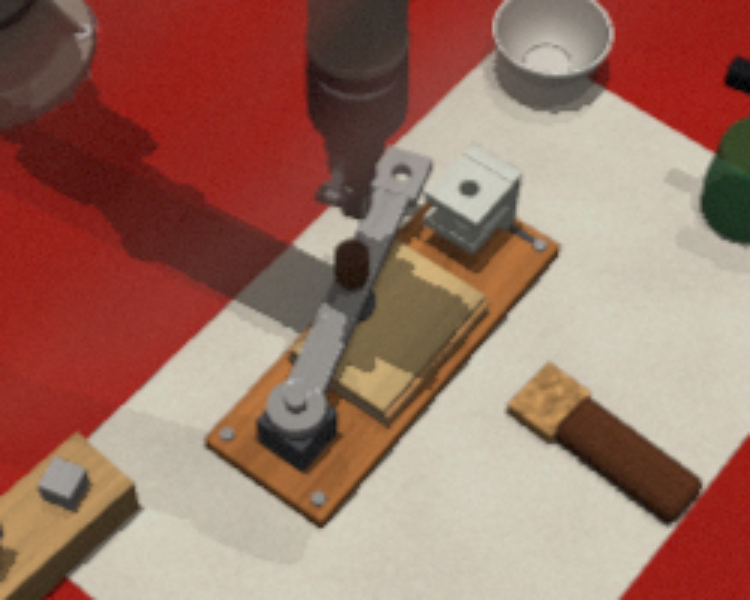

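Depth in the wrist view puts the shut fingertips about 19 mm above the reported TCP, not below it. The fingers were therefore just above the knob top (0.122), and the jaws closed on air. Sideways the agreement is good. I'll use the image-based tip height (reported z + 0.019) from here on, and descend in steps.

Call:
drive_tool:
  targets:
    - [0,0,0.1,0,0,0,-1]
    - [0,0,0,0,0,0,-1]
    - [0,0,0,0,0,0,-1]
    - [0,0,0,0,0,0,-1]
    - [0,0,0,0,0,0,-1]
    - [0,0,0,0,0,0,-1]
    - [0.5,0,0,0,0,0,-1]
    - [0.7,0,0,0,0,0,-1]
    - [0.5,0,0,0,0,0,-1]
    - [0.3,0,0,0,0,0,-1]
    - [0,0,0,0,0,0,-1]

```text
clock: 7.05
eef_pos: [0.503, -0.0242, 0.1102]
tcp_rot: [-0.127, -0.695, -0.127, 0.697]
ft_force: [-0.3, -0.1, 0.2]
finger_gap: 0.0855
```

```bash
python3 - <<'E'
from h import *
s,r=st();print(s["clock"],s["eef_pos"],s["finger_gap"],s["ft_force"]);go(.5063,-.0245,.071,-69.3)
b,d=snapshot("wrist");cv2.imwrite("pics/w5.png",b)
for v in range(270,340,8):
    print(v,[ (np.round(world("wrist",(u,v),d[v,u]),3).tolist()) for u in (135,150,165,283,400,415,430)])
E
```

```text
7.05 [ 0.503  -0.0242  0.1102] 0.08553872898115406 [-0.271  -0.0845  0.1559]
tool units xyz [ 1.5665  0.058  -0.122 ] yaw -69.2845619377396 tilt 0.1590158474082586 turn 0.0019297577825501122
270 [[0.405, 0.07, 0.003], [0.408, 0.058, 0.002], [0.5, 0.021, 0.151], [0.503, -0.025, 0.123], [0.531, -0.062, 0.15], [0.492, -0.14, 0.019], [0.496, -0.15, 0.02]]
278 [[0.396, 0.068, 0.001], [0.498, 0.024, 0.157], [0.5, 0.019, 0.156], [0.499, -0.027, 0.123], [0.529, -0.061, 0.154], [0.532, -0.065, 0.156], [0.49, -0.154, 0.019]]
286 [[0.492, 0.029, 0.155], [0.499, 0.022, 0.163], [0.497, 0.018, 0.156], [0.496, -0.028, 0.124], [0.526, -0.062, 0.155], [0.531, -0.063, 0.163], [0.53, -0.072, 0.155]]
294 [[0.498, 0.025, 0.168], [0.499, 0.021, 0.167], [0.494, 0.017, 0.157], [0.427, -0.054, 0.003], [0.524, -0.063, 0.156], [0.53, -0.062, 0.167], [0.532, -0.066, 0.168]]
302 [[0.498, 0.023, 0.173], [0.5, 0.019, 0.172], [0.492, 0.016, 0.159], [0.42, -0.057, 0.002], [0.521, -0.064, 0.156], [0.528, -0.062, 0.169], [0.531, -0.064, 0.173]]
310 [[0.499, 0.021, 0.177], [0.497, 0.018, 0.172], [0.489, 0.015, 0.16], [0.413, -0.059, 0.003], [0.518, -0.065, 0.158], [0.526, -0.062, 0.171], [0.531, -0.062, 0.178]]
318 [[0.498, 0.02, 0.18], [0.494, 0.017, 0.172], [0.487, 0.014, 0.161], [0.404, -0.062, 0.001], [0.516, -0.066, 0.158], [0.524, -0.063, 0.172], [0.529, -0.062, 0.179]]
326 [[0.496, 0.019, 0.18], [0.492, 0.016, 0.173], [0.484, 0.013, 0.16], [0.397, -0.065, 0.002], [0.513, -0.067, 0.159], [0.521, -0.065, 0.171], [0.527, -0.063, 0.18]]
334 [[0.494, 0.019, 0.18], [0.49, 0.015, 0.174], [0.482, 0.012, 0.162], [0.389, -0.068, 0.001], [0.511, -0.068, 0.16], [0.519, -0.065, 0.173], [0.524, -0.064, 0.18]]
```

View pics/w5.png

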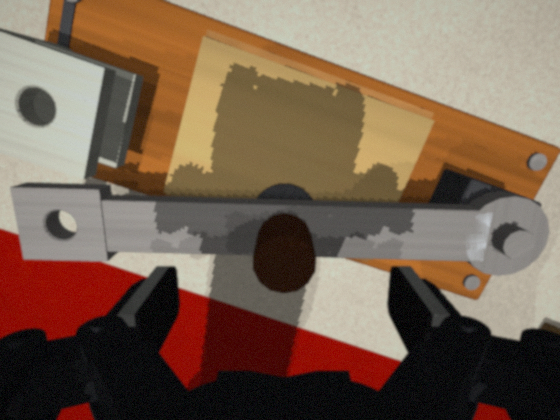

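The open tips are at about z 0.150 with the reported TCP at 0.110, the knob is between them and the path down is clear.

Call:
drive_tool:
  targets:
    - [0.4,0,-0.1,0,0,0,-1]
    - [0.5,0,0,0,0,0,-1]
    - [0.4,0,0,0,0,0,-1]
    - [0.25,0,0,0,0,0,-1]
    - [0,0,0,0,0,0,-1]
    - [0,0,0,0,0,0,1]
    - [0,0,0,0,0,0,1]
    - [0,0,0,0,0,0,1]
    - [0,0,0,0,0,0,1]
    - [0,0,0,0,0,0,1]
    - [0,0,0,0,0,0,1]

```text
clock: 8.2
eef_pos: [0.5068, -0.0233, 0.0734]
tcp_rot: [0.127, 0.696, 0.127, -0.695]
ft_force: [-1.4, -0.1, 5.0]
finger_gap: 0.0281
```

```bash
python3 - <<'E'
from h import *
s,r=st();print(s["clock"],s["eef_pos"],s["finger_gap"],s["ft_force"]);p=np.array(s["eef_pos"]);go(p[0]+.032,p[1]+.0072,p[2])
b,d=snapshot("wrist");cv2.imwrite("pics/w6.png",b)
E
```

```text
8.2 [ 0.5068 -0.0233  0.0734] 0.02809228043380054 [-1.4201 -0.1304  4.973 ]
tool units xyz [ 0.001   0.1828 -1.2992] yaw -69.31209081599117 tilt 0.04652859224912179 turn None
```

View pics/w6.png

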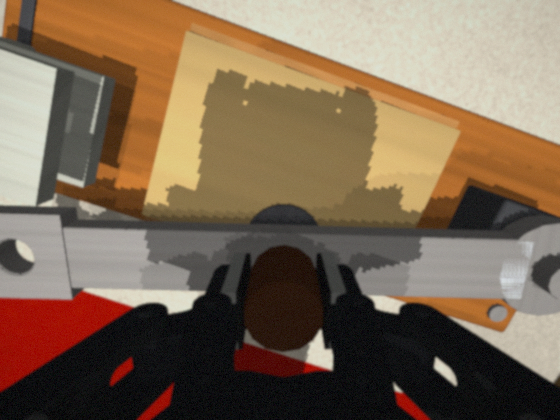

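The knob is gripped (gap 28 mm). Now I'll swing it along the arc.

Call:
drive_tool:
  targets:
    - [0,0.005,-0.16,0,0,0,1]
    - [0,0.01,-0.16,0,0,0,1]
    - [0,0.015,-0.16,0,0,0,1]
    - [0,0.02,-0.16,0,0,0,1]
    - [0,0.025,-0.16,0,0,0,1]
    - [0,0.03,-0.16,0,0,0,1]
    - [0,0.035,-0.16,0,0,0,1]
    - [0,0.04,-0.18,0,0,0,1]
    - [0,0,0,0,0,0,1]
    - [0,0,0,0,0,0,1]
    - [0,0,0,0,0,0,1]

```text
clock: 9.35
eef_pos: [0.5376, -0.0159, 0.0733]
tcp_rot: [-0.126, -0.695, -0.126, 0.696]
ft_force: [-3.9, 1.1, 8.8]
finger_gap: 0.0283
```

```bash
python3 - <<'E'
from h import *
s,r=st();print(s["clock"],s["eef_pos"],s["finger_gap"],s["ft_force"])
b,d=snapshot("wrist");cv2.imwrite("pics/w7.png",b)
b,d=snapshot("top");cv2.imwrite("pics/t7.png",cv2.resize(b[190:270,180:340],None,fx=5,fy=5,interpolation=cv2.INTER_CUBIC))
E
```

```text
9.35 [ 0.5376 -0.0159  0.0733] 0.028330557594967425 [-3.8567  1.1078  8.8372]
```

View pics/w7.png

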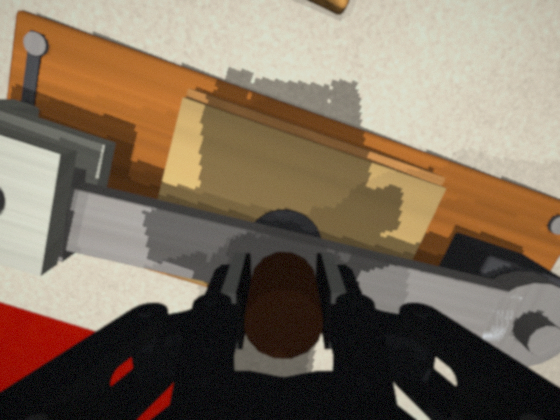

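View pics/t7.png

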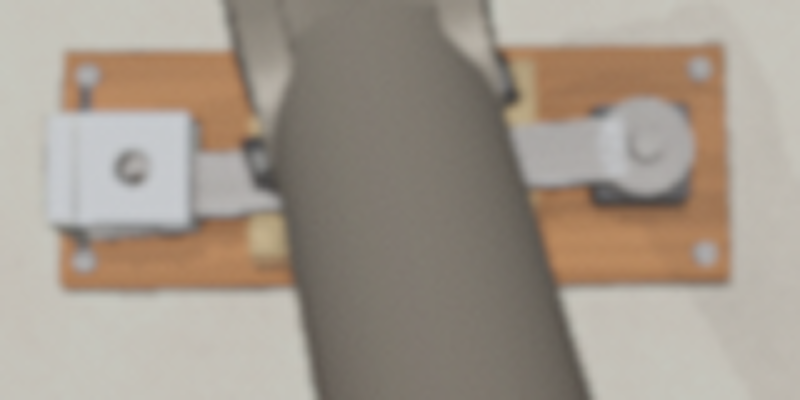

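Call:
drive_tool:
  targets:
    - [0,0,0,0,0,0,-1]
    - [0,0,0,0,0,0,-1]
    - [0,0,0,0,0,0,-1]
    - [0,0,0,0,0,0,-1]
    - [0,0,0,0,0,0,-1]
    - [-0.5,0,0,0,0,0,-1]
    - [-0.9,0,0,0,0,0,-1]
    - [-0.9,0,0,0,0,0,-1]
    - [-0.9,-0.5,0.5,0,0,0,-1]
    - [-0.9,-0.9,0.7,0,0,0,-1]
    - [-0.5,-0.9,0.7,0,0,0,-1]
    - [0,-0.9,0.7,0,0,0,-1]
    - [0,-0.9,0.6,0,0,0,-1]
    - [0,-0.5,0.4,0,0,0,-1]
    - [0,0,0,0,0,0,-1]
    - [0,0,0,0,0,0,-1]

```text
clock: 11.05
eef_pos: [0.4145, 0.0591, 0.1883]
tcp_rot: [0.127, 0.696, 0.127, -0.695]
ft_force: [0.5, 0.4, -1.2]
finger_gap: 0.0853
```

```bash
python3 - <<'E'
from h import *
s,r=st();print(s["clock"],s["eef_pos"],s["finger_gap"],s["ft_force"])
b,d=snapshot("wrist");cv2.imwrite("pics/w8.png",b)
print(proj("wrist",(.528,.1113,.093)))
E
```

```text
11.05 [0.4145 0.0591 0.1883] 0.08531208540229196 [ 0.5423  0.391  -1.1658]
[np.float64(268.046941907179), np.float64(22.338365760580132)]
```

View pics/w8.png

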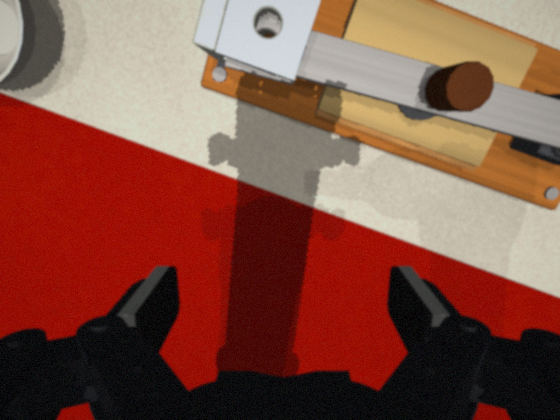

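Call:
drive_tool:
  targets:
    - [0,-0.1,-0.5,0,0,0,-1]
    - [0,-0.1,-0.7,0,0,0,-1]
    - [0,-0.1,-0.6,0,0,0,-1]
    - [0,-0.04,-0.36,0,0,0,-1]
    - [0,0,0,0,0,0,-1]
    - [0,0,0,0,0,0,-1]
    - [0,0,0,0,0,0,-1]

```text
clock: 11.8
eef_pos: [0.4606, 0.0862, 0.1876]
tcp_rot: [-0.127, -0.695, -0.127, 0.696]
ft_force: [-1.4, -0.4, -0.4]
finger_gap: 0.0854
```

```bash
python3 - <<'E'
from h import *
s,r=st();print(s["clock"],s["eef_pos"],camera_params("wrist")["extrinsics"])
b,d=snapshot("wrist");cv2.imwrite("pics/w9.png",b);np.save("w9.npy",d)
q=proj("wrist",(.528,.1113,.093));print(q)
u,v=map(int,q)
cv2.imwrite("pics/w9c.png",cv2.resize(b[max(0,v-50):v+50,u-60:u+60],None,fx=6,fy=6,interpolation=cv2.INTER_CUBIC));print(u-60,max(0,v-50))
E
```

```text
11.8 [0.4606 0.0862 0.1876] [[ 0.353  -0.8994 -0.2577  0.5269]
 [-0.9356 -0.3389 -0.0988  0.1108]
 [ 0.0015  0.276  -0.9611  0.3481]
 [ 0.      0.      0.      1.    ]]
[np.float64(282.3525549242472), np.float64(105.6297440176609)]
222 55
```

View pics/w9c.png

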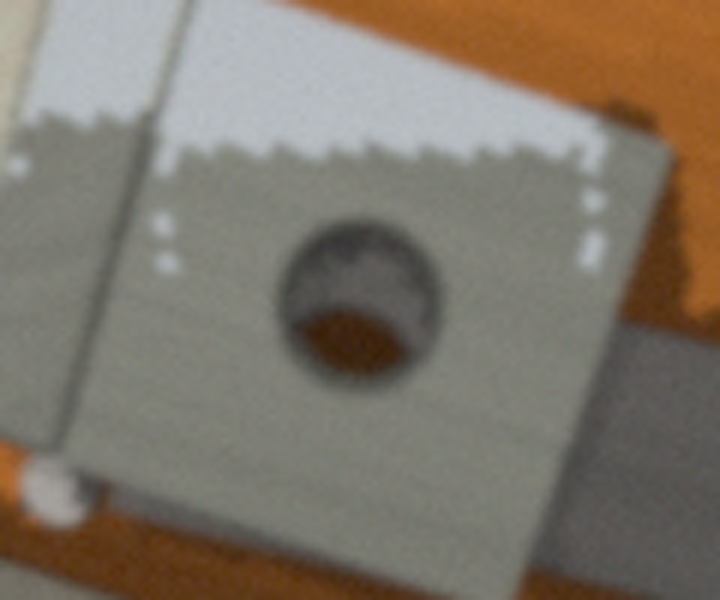

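View pics/w9.png

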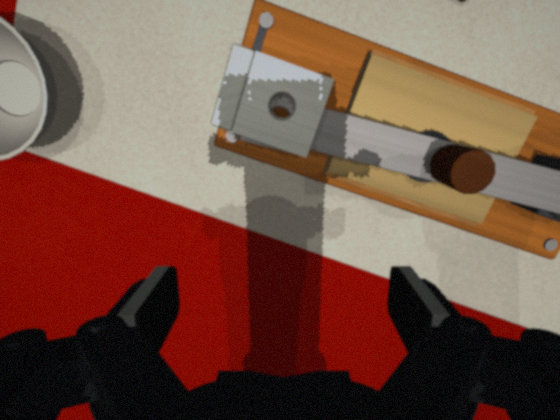

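```bash
python3 - <<'E'
from h import *
b=cv2.imread("pics/w9.png")
cv2.imwrite("pics/w9k.png",cv2.resize(b[110:260,330:560],None,fx=3.4,fy=3.4,interpolation=cv2.INTER_CUBIC))
print(world("wrist",(282,105.5),0,.093))
print([m["point"] for m in mark_of("wrist","beam_knob")],[m for m in mark_of("wrist","beam_hole")])
E
```

```text
[0.528  0.1116 0.093 ]
[[458.6, 167.7]] [{'point': [278.6, 115.3], 'confidence': 0.66}]
```

View pics/w9k.png

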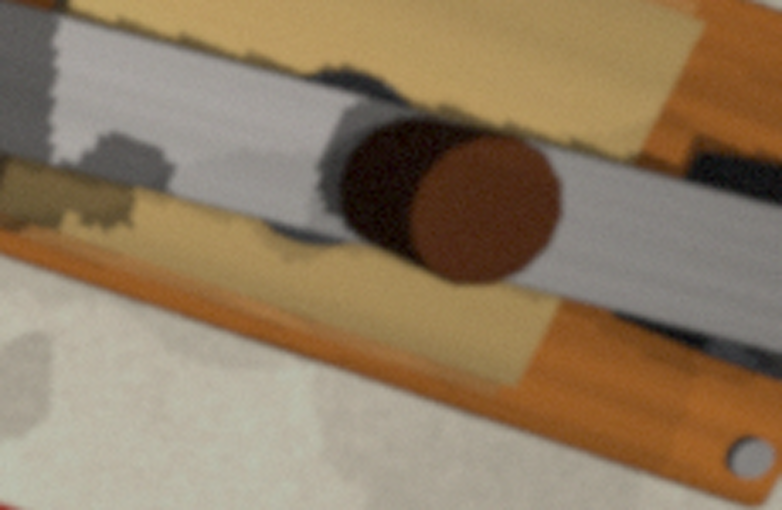

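The straight-down view has the fork hole centred at (282,105.5). The beam hole sits about 8 mm short (network mark at (278.6,115.3); base visible only in the lower part of the hole). The knob needs about 4 mm more toward +x, so I'll re-grip it.

```bash
python3 - <<'E'
from h import *
print(world("wrist",(473,171.2),0,.122))
go(.5376,-.0159,.0734,-69.3)
E
```

```text
[ 0.5335 -0.0187  0.122 ]
tool units xyz [ 4.5814  4.9067 -1.4328] yaw -69.3232342426329 tilt 0.035633273093078066 turn -0.0029042803291137176
```

Call:
drive_tool:
  targets:
    - [0,0.5,-0.15,0,0,0,-1]
    - [0,0.9,-0.25,0,0,0,-1]
    - [0,0.9,-0.25,0,0,0,-1]
    - [0,0.9,-0.25,0,0,0,-1]
    - [0,0.9,-0.2,0,0,0,-1]
    - [0.5,0.55,-0.15,0,0,0,-1]
    - [0.8,0.3,-0.03,0,0,0,-1]
    - [0.4,0,0,0,0,0,-1]
    - [0,0,0,0,0,0,-1]
    - [0,0,0,0,0,0,-1]

```text
clock: 12.95
eef_pos: [0.5345, -0.017, 0.1453]
tcp_rot: [-0.127, -0.695, -0.128, 0.696]
ft_force: [-0.2, 0.8, -0.1]
finger_gap: 0.0853
```

```bash
python3 - <<'E'
from h import *
s,r=st();print(s["clock"],s["eef_pos"]);go(.5345,-.0187,.0745,-69.3)
E
```

```text
12.95 [ 0.5345 -0.017   0.1453]
tool units xyz [2.8305 0.0656 0.0233] yaw -69.22750219920044 tilt 0.030556318748923828 turn 0.009062225099944143
```

Call:
drive_tool:
  targets:
    - [0.5,0.06,0,0,0,0,-1]
    - [0.8,0,0,0,0,0,-1]
    - [0.7,0,0,0,0,0,-1]
    - [0.5,0,0,0,0,0,-1]
    - [0.3,0,0,0,0,0,-1]
    - [0,0,0,0,0,0,-1]
    - [0,0,0,0,0,0,1]
    - [0,0,0,0,0,0,1]
    - [0,0,0,0,0,0,1]
    - [0,0,0,0,0,0,1]
    - [0,0,0,0,0,0,1]
    - [0,0,0,0,0,0,1]
    - [0,0.01,-0.06,0,0,0,1]
    - [0,0.02,-0.06,0,0,0,1]
    - [0,0.02,-0.06,0,0,0,1]
    - [0,0,0,0,0,0,1]
    - [0,0,0,0,0,0,1]
    - [0,0,0,0,0,0,1]

```text
clock: 14.75
eef_pos: [0.5378, -0.0166, 0.0764]
tcp_rot: [-0.125, -0.694, -0.127, 0.697]
ft_force: [-7.7, 3.9, 10.4]
finger_gap: 0.0284
```

```bash
python3 - <<'E'
from h import *
s,r=st();print(s["clock"],s["eef_pos"],s["ft_force"])
E
```

```text
14.75 [ 0.5378 -0.0166  0.0764] [-7.6714  3.8767 10.35  ]
```

Call:
drive_tool:
  targets:
    - [0,0,0,0,0,0,-1]
    - [0,0,0,0,0,0,-1]
    - [0,0,0,0,0,0,-1]
    - [0,0,0,0,0,0,-1]
    - [-0.5,0,0,0,0,0,-1]
    - [-0.9,0,0,0,0,0,-1]
    - [-0.9,0,0,0,0,0,-1]
    - [-0.9,-0.5,0.15,0,0,0,-1]
    - [-0.9,-0.9,0.25,0,0,0,-1]
    - [-0.3,-0.9,0.25,0,0,0,-1]
    - [0,-0.9,0.25,0,0,0,-1]
    - [0,-0.9,0.3,0,0,0,-1]
    - [0,-0.8,0.2,0,0,0,-1]
    - [0,0,0,0,0,0,-1]
    - [0,0,0,0,0,0,-1]

```text
clock: 16.25
eef_pos: [0.4644, 0.0832, 0.1861]
tcp_rot: [0.128, 0.696, 0.127, -0.695]
ft_force: [0.7, -0.6, -0.0]
finger_gap: 0.0855
```

```bash
python3 - <<'E'
from h import *
s,r=st();print(s["clock"],s["eef_pos"])
b,d=snapshot("wrist");cv2.imwrite("pics/w10.png",b)
q=proj("wrist",(.528,.1116,.093));print(q)
u,v=map(int,q);print(u-60,max(0,v-50))
cv2.imwrite("pics/w10c.png",cv2.resize(b[max(0,v-50):v+50,u-60:u+60],None,fx=6,fy=6,interpolation=cv2.INTER_CUBIC))
print(mark_of("wrist","beam_hole"),camera_params("wrist")["extrinsics"][:3,3])
E
```

```text
16.25 [0.4644 0.0832 0.1861]
[np.float64(274.97172739212465), np.float64(109.45586386181742)]
214 59
[{'point': [275.8, 111.1], 'confidence': 0.98}] [0.5307 0.1069 0.3463]
```

View pics/w10c.png

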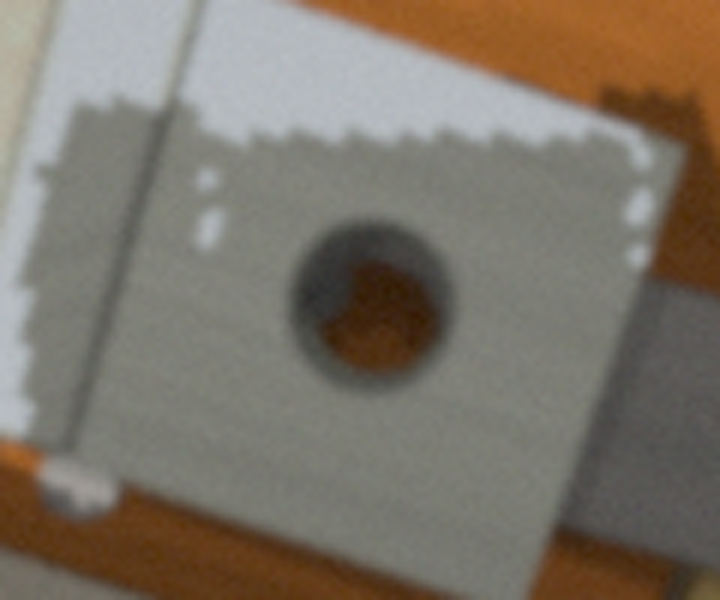

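The beam is now about 3.8 mm short at the hole: its edge shows at crop y≈263, against about 233 if the holes were coaxial. One small nudge more, about 1.9 mm at the knob.

```bash
python3 - <<'E'
from h import *
go(.5365,-.0185,.0755,-69.3)
b=cv2.imread("pics/w10.png");cv2.imwrite("pics/w10k.png",cv2.resize(b[110:260,330:560],None,fx=3.4,fy=3.4,interpolation=cv2.INTER_CUBIC))
E
```

```text
tool units xyz [ 4.4108  4.786  -1.2644] yaw -69.3874085886831 tilt 0.05234977510862007 turn -0.010926073585387996
```

View pics/w10k.png

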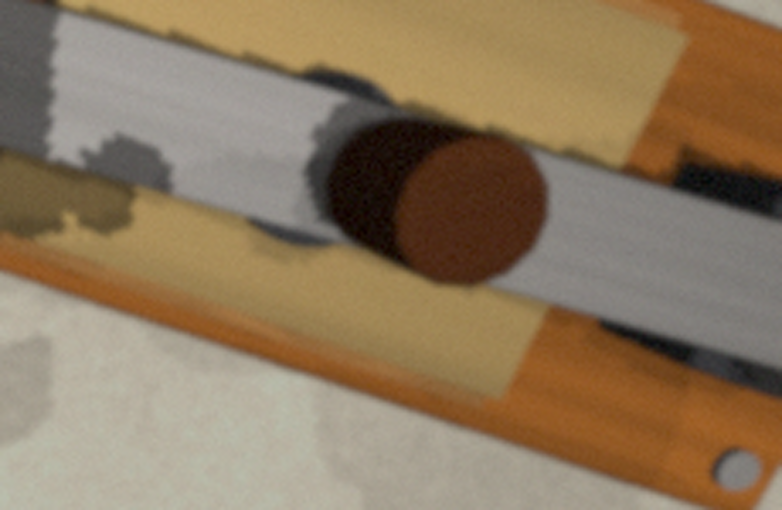

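Call:
drive_tool:
  targets:
    - [0,0.5,-0.15,0,0,0,-1]
    - [0,0.9,-0.25,0,0,0,-1]
    - [0,0.9,-0.25,0,0,0,-1]
    - [0,0.9,-0.25,0,0,0,-1]
    - [0,0.9,-0.2,0,0,0,-1]
    - [0.5,0.5,-0.14,0,0,0,-1]
    - [0.8,0.19,-0.02,0,0,0,-1]
    - [0.9,0,0,0,0,0,-1]
    - [0.9,0,0,0,0,0,-1]
    - [0.8,0,0,0,0,0,-1]
    - [0.45,0,0,0,0,0,-1]
    - [0,0,0,0,0,0,-1]
    - [0,0,0,0,0,0,1]
    - [0,0,0,0,0,0,1]
    - [0,0,0,0,0,0,1]
    - [0,0,0,0,0,0,1]
    - [0,0,0,0,0,0,1]
    - [0,0,0,0,0,0,1]

```text
clock: 18.15
eef_pos: [0.5364, -0.0172, 0.0777]
tcp_rot: [0.127, 0.696, 0.127, -0.695]
ft_force: [-1.6, -0.1, 6.3]
finger_gap: 0.0281
```

Call:
drive_tool:
  targets:
    - [0,0.01,-0.04,0,0,0,1]
    - [0,0.01,-0.04,0,0,0,1]
    - [0,0.01,-0.04,0,0,0,1]
    - [0,0,0,0,0,0,1]
    - [0,0,0,0,0,0,1]

```text
clock: 18.65
eef_pos: [0.5378, -0.0171, 0.0776]
tcp_rot: [-0.126, -0.695, -0.126, 0.697]
ft_force: [-5.5, 0.7, 9.9]
finger_gap: 0.0284
```

Call:
drive_tool:
  targets:
    - [0,0.01,-0.04,0,0,0,1]
    - [0,0,0,0,0,0,1]
    - [0,0,0,0,0,0,-1]
    - [0,0,0,0,0,0,-1]
    - [0,0,0,0,0,0,-1]
    - [0,0,0,0,0,0,-1]
    - [-0.5,0,0,0,0,0,-1]
    - [-0.9,0,0,0,0,0,-1]
    - [-0.9,0,0,0,0,0,-1]
    - [-0.9,-0.5,0.15,0,0,0,-1]
    - [-0.9,-0.9,0.25,0,0,0,-1]
    - [-0.3,-0.9,0.25,0,0,0,-1]
    - [0,-0.9,0.25,0,0,0,-1]
    - [0,-0.9,0.3,0,0,0,-1]
    - [0,-0.9,0.25,0,0,0,-1]
    - [0,0,0,0,0,0,-1]
    - [0,0,0,0,0,0,-1]

```text
clock: 20.35
eef_pos: [0.462, 0.0873, 0.1874]
tcp_rot: [0.128, 0.696, 0.127, -0.695]
ft_force: [-0.6, 0.0, 0.9]
finger_gap: 0.0852
```

```bash
python3 - <<'E'
from h import *
s,r=st();print(s["clock"],s["eef_pos"])
b,d=snapshot("wrist");cv2.imwrite("pics/w11.png",b)
q=proj("wrist",(.528,.1116,.093));print(q)
u,v=map(int,q);print(u-60,max(0,v-50))
cv2.imwrite("pics/w11c.png",cv2.resize(b[max(0,v-50):v+50,u-60:u+60],None,fx=6,fy=6,interpolation=cv2.INTER_CUBIC))
print(mark_of("wrist","beam_hole"),camera_params("wrist")["extrinsics"][:3,3])
E
```

```text
20.35 [0.462  0.0873 0.1874]
[np.float64(281.6747633965286), np.float64(108.281232538733)]
221 58
[{'point': [281.4, 106.4], 'confidence': 0.83}] [0.5284 0.1109 0.3476]
```

View pics/w11c.png

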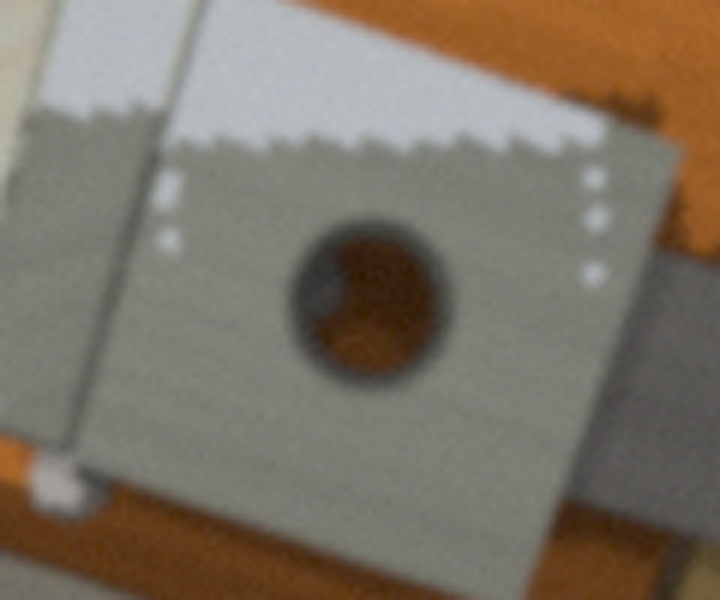

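The holes are now concentric in the picture (centre crop (371,301), with the plunger nose visible at left (325,285)). Next I'll move over the pin stand to measure the pin from above.

```bash
python3 - <<'E'
from h import *
print("hole",world("wrist",(282.8,108.2),0,.093))
E
```

```text
hole [0.5284 0.1105 0.093 ]
```

Call:
drive_tool:
  targets:
    - [0,0.5,0.3,0,0,0,-1]
    - [0,1,0.57,0,0,0,-1]
    - [0,1,0.57,0,0,0,-1]
    - [0,1,0.57,0,0,0,-1]
    - [0,1,0.57,0,0,0,-1]
    - [0,1,0.57,0,0,0,-1]
    - [0,1,0.57,0,0,0,-1]
    - [0,1,0.57,0,0,0,-1]
    - [0,1,0.57,0,0,0,-1]
    - [0,1,0.57,0,0,0,-1]
    - [0,1,0.57,0,0,0,-1]
    - [0,1,0.57,0,0,0,-1]
    - [0,1,0.57,0,0,0,-1]
    - [0,1,0.57,0,0,0,-1]
    - [0,1,0.57,0,0,0,-1]
    - [0,1,0.57,0,0,0,-1]
    - [0,1,0.57,0,0,0,-1]
    - [0,0.9,0.5,0,0,0,-1]
    - [0,0.5,0.3,0,0,0,-1]
    - [0,0,0,0,0,0,-1]

```text
clock: 22.45
eef_pos: [0.3794, -0.4243, 0.1862]
tcp_rot: [-0.126, -0.696, -0.125, 0.696]
ft_force: [0.3, -0.3, 0.3]
finger_gap: 0.0852
```

```bash
python3 - <<'E'
from h import *
s,r=st();print(s["clock"],s["eef_pos"]);go(.38,-.42,.19,-69.3)
b,d=snapshot("wrist");cv2.imwrite("pics/w12.png",b);np.save("w12.npy",d)
print(proj("wrist",(.4415,-.4016,.106)),camera_params("wrist")["extrinsics"][:3,3])
E
```

```text
22.45 [ 0.3794 -0.4243  0.1862]
tool units xyz [-0.1502 -0.1528 -0.0827] yaw -69.5603228427614 tilt 0.05113035920178337 turn -0.03254035534517463
[np.float64(285.4603501643912), np.float64(117.25593674360132)] [ 0.4466 -0.3979  0.3469]
```

View pics/w12.png

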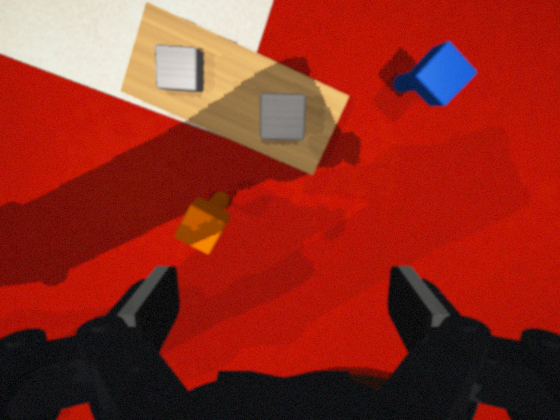

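```bash
python3 - <<'E'
from h import *
b=cv2.imread("pics/w12.png");d=np.load("w12.npy")
cv2.imwrite("pics/w12c.png",cv2.resize(b[80:160,230:340],None,fx=7,fy=7,interpolation=cv2.INTER_CUBIC))
p=camera_params("wrist");T=np.array(p["extrinsics"])
v,u=np.mgrid[80:160,230:340];D=d[80:160,230:340]
P=np.stack([(u-p["cx"])/p["fx"]*D,(v-p["cy"])/p["fy"]*D,D],-1)@T[:3,:3].T+T[:3,3]
m=(P[...,2]>.09)
Q=P[m];print(len(Q),np.median(Q,0),cv2.minAreaRect(Q[:,:2].astype(np.float32)*1000))
print(cv2.minAreaRect(np.argwhere(m)[:,::-1].astype(np.float32)+[230,80]) if 0 else (np.argwhere(m).min(0),np.argwhere(m).max(0)))
A=np.c_[Q[:,:2],np.ones(len(Q))];print(np.linalg.lstsq(A,Q[:,2],rcond=None)[0])
E
```

```text
2147 [ 0.442  -0.3992  0.1067] ((441.271484375, -399.45953369140625), (29.60114860534668, 30.167356491088867), 20.47826385498047)
(array([1, 0]), array([ 79, 109]))
[0.3285 0.0981 0.0055]
```

View pics/w12c.png

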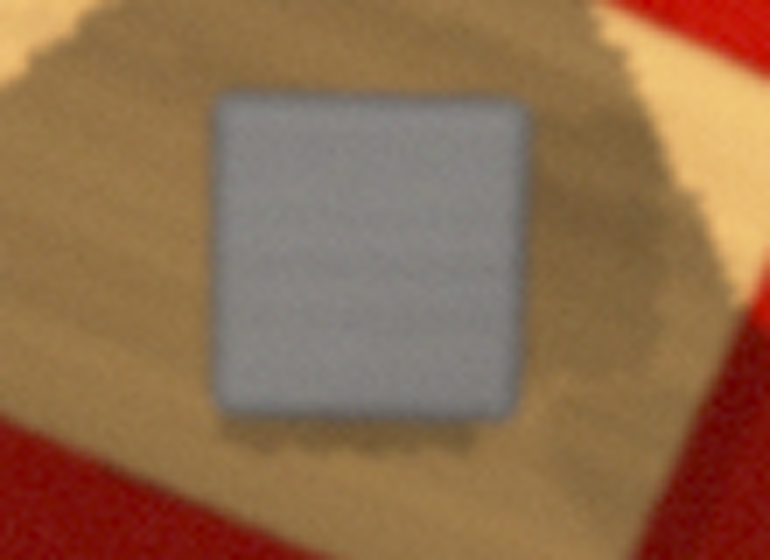

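```bash
python3 - <<'E'
from h import *
print(world("wrist",(282.7,116.7),0,.106))
go(.4414,-.3997,.062,-69.5)
E
```

```text
[ 0.4412 -0.3998  0.106 ]
tool units xyz [ 4.9705  0.0194 -2.6036] yaw -69.42104269033287 tilt 0.05404179576958265 turn 0.009869663708391485
```

Call:
drive_tool:
  targets:
    - [0,0,-0.5,0,0,0,-1]
    - [0,0,-0.8,0,0,0,-1]
    - [0,0,-0.8,0,0,0,-1]
    - [0.4,0.02,-0.5,0,0,0,-1]
    - [0.8,0,0,0,0,0,-1]
    - [0.8,0,0,0,0,0,-1]
    - [0.5,0,0,0,0,0,-1]
    - [0.3,0,0,0,0,0,-1]
    - [0,0,0,0,0,0,-1]
    - [0,0,0,0,0,0,-1]

```text
clock: 23.5
eef_pos: [0.4424, -0.3994, 0.1172]
tcp_rot: [0.127, 0.696, 0.127, -0.695]
ft_force: [-0.9, 1.3, 0.7]
finger_gap: 0.0851
```

```bash
python3 - <<'E'
from h import *
s,r=st();print(s["clock"],s["eef_pos"],s["ft_force"]);go(.4414,-.3997,.062,-69.5)
b,d=snapshot("wrist");cv2.imwrite("pics/w13.png",b);np.save("w13.npy",d)
E
```

```text
23.5 [ 0.4424 -0.3994  0.1172] [-0.8607  1.2712  0.6585]
tool units xyz [ 2.2069 -0.0063  0.041 ] yaw -69.29598073302594 tilt 0.06458471754383475 turn 0.025502408371757213
```

View pics/w13.png

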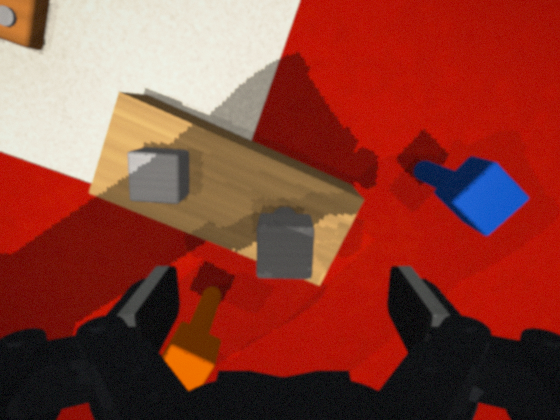

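The view shows the long pin's head centred between the fingers at (285,245). The short, orange and blue pins are all clear of them. I'll descend and grip.

Call:
drive_tool:
  targets:
    - [0.4,0,0.04,0,0,0,-1]
    - [0.6,0,0,0,0,0,-1]
    - [0.6,0,0,0,0,0,-1]
    - [0.4,0,0,0,0,0,-1]
    - [0.2,0,0,0,0,0,-1]
    - [0,0,0,0,0,0,-1]
    - [0,0,0,0,0,0,1]
    - [0,0,0,0,0,0,1]
    - [0,0,0,0,0,0,1]
    - [0,0,0,0,0,0,1]
    - [0,0,0,0,0,0,1]
    - [0,0,0,0,0,0,1]
    - [0,0,0,0,0,0,1]

```text
clock: 24.85
eef_pos: [0.4415, -0.4001, 0.0623]
tcp_rot: [0.128, 0.696, 0.127, -0.695]
ft_force: [1.0, -0.8, 5.0]
finger_gap: 0.0292
```

```bash
python3 - <<'E'
from h import *
s,r=st();print(s["clock"],s["eef_pos"],s["finger_gap"],s["ft_force"])
b,d=snapshot("wrist");cv2.imwrite("pics/w14.png",b);np.save("w14.npy",d)
E
```

```text
24.85 [ 0.4415 -0.4001  0.0623] 0.02924655935851772 [ 0.9924 -0.8021  4.9688]
```

View pics/w14.png

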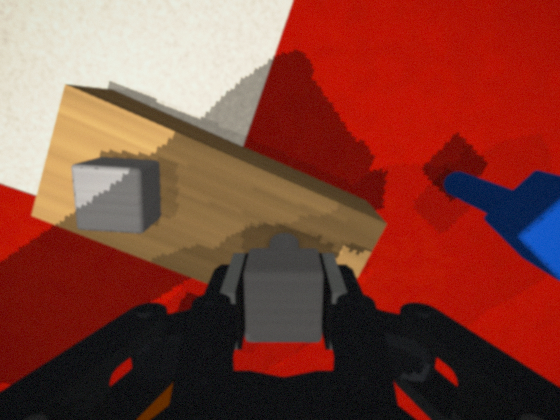

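Gripped: the gap is 29 mm and the head is flat between the pads. Lifting straight up.

Call:
drive_tool:
  targets:
    - [-0.3,0,0,0,0,0,1]
    - [-0.5,0,0,0,0,0,1]
    - [-0.6,0,0,0,0,0,1]
    - [-0.7,0,0,0,0,0,1]
    - [-0.8,0,0,0,0,0,1]
    - [-0.9,0,0,0,0,0,1]
    - [-0.8,0,0,0,0,0,1]
    - [-0.5,0,0,0,0,0,1]
    - [-0.3,0,0,0,0,0,1]
    - [0,0,0,0,0,0,1]

```text
clock: 25.9
eef_pos: [0.4411, -0.3996, 0.1976]
tcp_rot: [0.127, 0.696, 0.127, -0.695]
ft_force: [-1.0, -0.4, -2.5]
finger_gap: 0.0285
```

```bash
python3 - <<'E'
from h import *
s,r=st();print(s["clock"],s["eef_pos"],s["finger_gap"],s["ft_force"]);go(.5284,.1107,.2,-69.5)
b,d=snapshot("wrist");cv2.imwrite("pics/w15.png",b);np.save("w15.npy",d)
b,d=snapshot("scene");cv2.imwrite("pics/s15.png",cv2.resize(b[180:340,70:270],None,fx=4,fy=4,interpolation=cv2.INTER_CUBIC));np.save("s15.npy",d)
E
```

```text
25.9 [ 0.4411 -0.3996  0.1976] 0.028547366062444922 [-0.9748 -0.3771 -2.5273]
tool units xyz [ -0.1084 -17.8599 -10.4839] yaw -69.29922823709713 tilt 0.05749285460980969 turn 0.025096470362859336
```

View pics/w15.png

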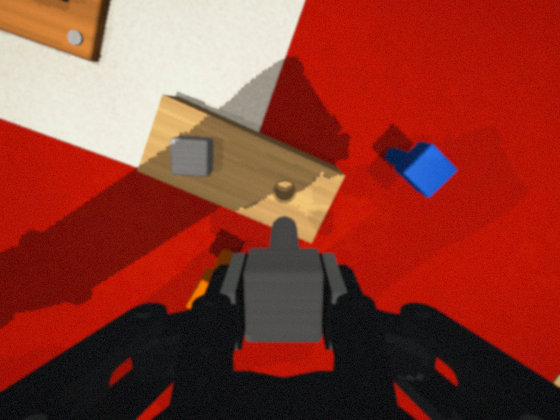

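View pics/s15.png

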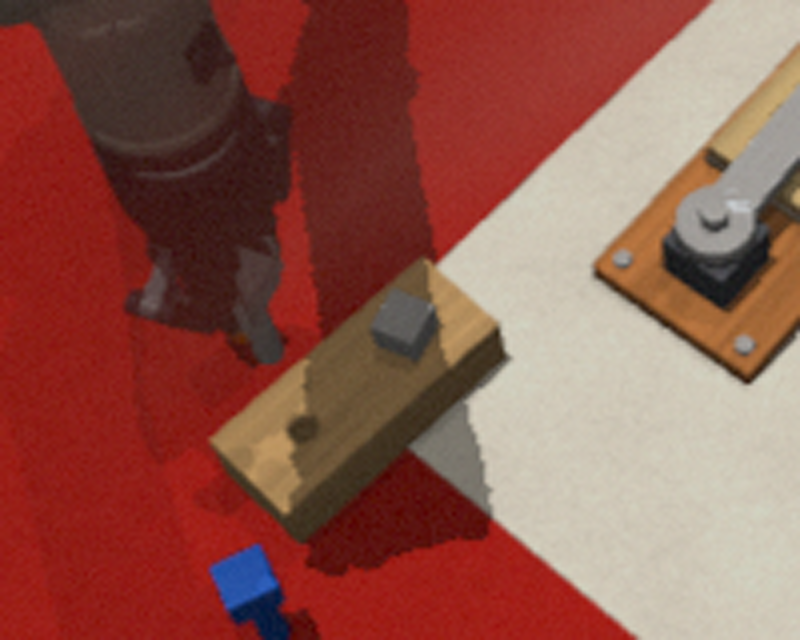

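```bash
python3 - <<'E'
from h import *
b=cv2.imread("pics/w15.png");s,r=st();M=r.as_matrix();e=np.array(s["eef_pos"])
f=4;o=b.copy();x0,y0=220,190
o=cv2.resize(o[y0:y0+150,x0:x0+130],None,fx=f,fy=f,interpolation=cv2.INTER_CUBIC)
def P(p): q=proj("wrist",p);return (int((q[0]-x0+.5)*f),int((q[1]-y0+.5)*f))
zf=e[2]-.0623+.008
t=np.linspace(0,2*np.pi,60)
def ring(rad,dz,c):
    pts=np.array([P(e*[1,1,0]+[rad*np.cos(a),rad*np.sin(a),zf+dz]) for a in t]);cv2.polylines(o,[pts],1,c,1)
ring(.006,0,(0,255,0));ring(.008,.005,(0,255,255));ring(.008,.05,(255,255,0))
for dz in(.072,.098):
    pts=np.array([P(np.r_[e[:2],zf+dz]+M[:,1]*a*.015+M[:,2]*c*.015) for a,c in((-1,-1),(1,-1),(1,1),(-1,1))]);cv2.polylines(o,[pts],1,(0,0,255),1)
cv2.imwrite("pics/w15o.png",o)
E
```

```text
(no output)
```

View pics/w15o.png

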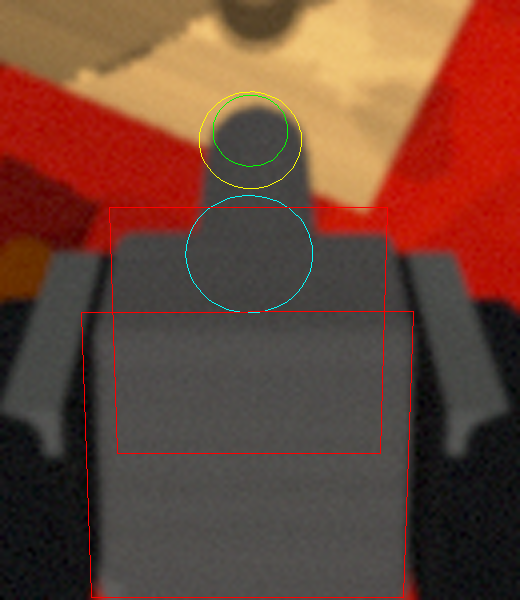

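```bash
python3 - <<'E'
from h import *
s,r=st();M=r.as_matrix();e=np.array(s["eef_pos"])
d=np.load("w15.npy")
p=camera_params("wrist");print(np.array(p["extrinsics"])[:3,3]-e,p["fx"],p["cx"],p["cy"])
for v in range(215,345,6):
    w=world("wrist",(284,v),np.median(d[v-1:v+2,282:287])); l=M.T@(w-e); print(v,w,l)
# edges of head at row 300
for v in (285,300,320):
    row=d[v,200:370];print(v,[ (200+i,round(float(x),3)) for i,x in enumerate(row) if i in(35,40,42,44,46,48,60,85,110,120,122,124,126,128,130)])
E
```

```text
[0.0664 0.0243 0.1606] 352.9679379430952 283.0897277479635 208.77509606475164
215 [ 0.4183 -0.4089  0.0473] [0.1486 0.0017 0.0239]
221 [ 0.4466 -0.3979  0.1583] [ 0.0375  0.0012 -0.0063]
227 [ 0.4466 -0.3979  0.1693] [ 0.0265  0.0012 -0.0063]
233 [ 0.4464 -0.398   0.1785] [ 0.0173  0.0011 -0.0061]
239 [ 0.4464 -0.398   0.1874] [ 0.0084  0.0011 -0.0061]
245 [ 0.4463 -0.3979  0.1955] [ 0.0003  0.0011 -0.006 ]
251 [ 0.4531 -0.3953  0.2202] [-0.0244  0.001  -0.0133]
257 [ 0.4531 -0.3953  0.2263] [-0.0305  0.001  -0.0132]
263 [ 0.4531 -0.3953  0.232 ] [-0.0362  0.0009 -0.0133]
269 [ 0.4531 -0.3953  0.2371] [-0.0413  0.0009 -0.0132]
275 [ 0.4521 -0.3957  0.2399] [-0.0441  0.0009 -0.0122]
281 [ 0.45   -0.3965  0.2403] [-0.0444  0.0009 -0.0099]
287 [ 0.4476 -0.3974  0.24  ] [-0.0442  0.0009 -0.0074]
293 [ 0.4454 -0.3982  0.2402] [-0.0444  0.0009 -0.005 ]
299 [ 0.443  -0.3991  0.24  ] [-0.0442  0.0009 -0.0025]
305 [ 0.4408 -0.3999  0.2403] [-0.0445  0.0009 -0.0001]
311 [ 0.4385 -0.4008  0.2403] [-0.0445  0.0009  0.0024]
317 [ 0.4361 -0.4017  0.2403] [-0.0445  0.0009  0.0049]
323 [ 0.4337 -0.4026  0.2404] [-0.0446  0.0009  0.0075]
329 [ 0.4311 -0.4036  0.2402] [-0.0444  0.0009  0.0102]
335 [ 0.4284 -0.4046  0.2398] [-0.0439  0.0009  0.0132]
341 [ 0.4256 -0.4057  0.2394] [-0.0435  0.0009  0.0162]
285 [(235, 0.121), (240, 0.122), (242, 0.124), (244, 0.129), (246, 0.129), (248, 0.128), (260, 0.13), (285, 0.129), (310, 0.129), (320, 0.128), (322, 0.13), (324, 0.126), (326, 0.121), (328, 0.121), (330, 0.121)]
300 [(235, 0.119), (240, 0.117), (242, 0.124), (244, 0.129), (246, 0.131), (248, 0.13), (260, 0.13), (285, 0.13), (310, 0.13), (320, 0.131), (322, 0.131), (324, 0.127), (326, 0.121), (328, 0.117), (330, 0.118)]
320 [(235, 0.117), (240, 0.119), (242, 0.122), (244, 0.129), (246, 0.133), (248, 0.133), (260, 0.134), (285, 0.133), (310, 0.134), (320, 0.134), (322, 0.133), (324, 0.126), (326, 0.0), (328, 0.12), (330, 0.12)]
```

The pin hangs straight in the jaws; depth shows the head and shank fronts at a constant offset of about 1.7 mm along tool z. Allowing for that offset in the target, I'll travel to above the fork.

Call:
drive_tool:
  targets:
    - [0,-0.5,-0.3,0,0,0,1]
    - [0,-0.97,-0.57,0,0,0,1]
    - [0,-0.97,-0.57,0,0,0,1]
    - [0,-0.97,-0.57,0,0,0,1]
    - [0,-0.97,-0.57,0,0,0,1]
    - [0,-0.97,-0.57,0,0,0,1]
    - [0,-0.97,-0.57,0,0,0,1]
    - [0,-0.97,-0.57,0,0,0,1]
    - [0,-0.97,-0.57,0,0,0,1]
    - [0,-0.97,-0.57,0,0,0,1]
    - [0,-0.97,-0.57,0,0,0,1]
    - [0,-0.97,-0.57,0,0,0,1]
    - [0,-0.97,-0.57,0,0,0,1]
    - [0,-0.97,-0.57,0,0,0,1]
    - [0,-0.97,-0.57,0,0,0,1]
    - [0,-0.97,-0.57,0,0,0,1]
    - [0,-0.97,-0.57,0,0,0,1]
    - [0,-0.97,-0.57,0,0,0,1]
    - [0,-0.6,-0.35,0,0,0,1]
    - [0,-0.3,-0.2,0,0,0,1]

```text
clock: 28.0
eef_pos: [0.5279, 0.1151, 0.1959]
tcp_rot: [-0.128, -0.695, -0.129, 0.696]
ft_force: [-0.6, 0.6, -1.7]
finger_gap: 0.0292
```

Call:
drive_tool:
  targets:
    - [0,0,0,0,0,0,1]
    - [0,0,0,0,0,0,1]

```text
clock: 28.2
eef_pos: [0.5288, 0.1109, 0.1961]
tcp_rot: [-0.127, -0.695, -0.126, 0.696]
ft_force: [0.1, -0.2, -2.9]
finger_gap: 0.0292
```

```bash
python3 - <<'E'
from h import *
s,r=st();print(s["clock"],s["eef_pos"],s["finger_gap"]);go(.5295,.1127,.160,-69.5)
b,d=snapshot("wrist");cv2.imwrite("pics/w16.png",b)
E
```

```text
28.2 [0.5288 0.1109 0.1961] 0.02924674926830247
tool units xyz [ 1.4426 -0.0577 -0.0543] yaw -69.33531065838447 tilt 0.10063483248769375 turn 0.020586167701940994
```

View pics/w16.png

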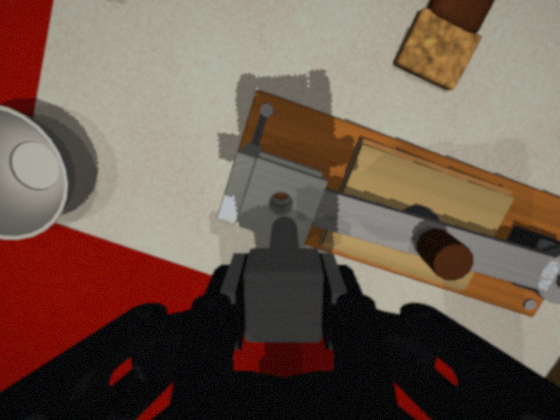

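```bash
python3 - <<'E'
from h import *
b=cv2.imread("pics/w16.png")
cv2.imwrite("pics/w16c.png",cv2.resize(b[160:260,230:340],None,fx=6,fy=6,interpolation=cv2.INTER_CUBIC))
s,r=st();M=r.as_matrix();e=s["eef_pos"]
for px in((280.5,202),(281,203),(281.5,204)):
    w=world("wrist",px,0,.093);print(px,w,M.T@(w-e))
E
```

```text
(280.5, 202) [0.5289 0.1116 0.093 ] [ 0.1032 -0.0012 -0.0005]
(281, 203) [0.5283 0.111  0.093 ] [ 0.1032 -0.0008  0.0003]
(281.5, 204) [0.5276 0.1103 0.093 ] [ 0.1032 -0.0005  0.0011]
```

View pics/w16c.png

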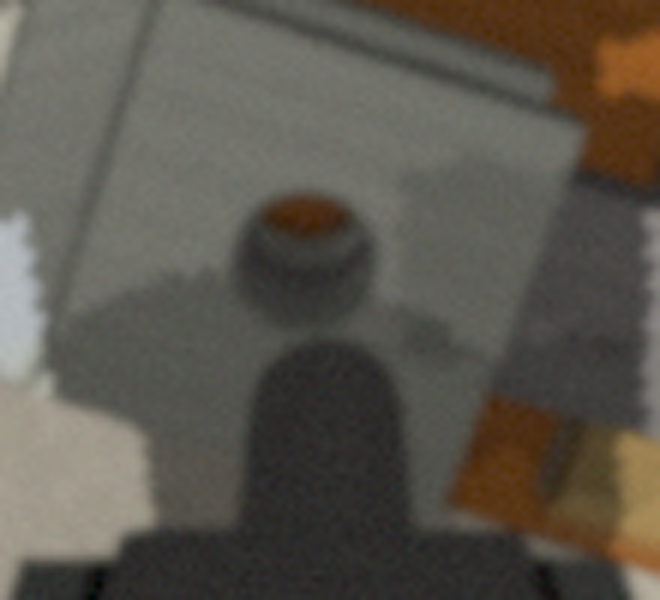

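The hole shows at (280.6,203), which gives an offset of about −0.1 unit in y and −0.055 in z. I'll lower until the foot is 8–10 mm above the fork and check again.

Call:
drive_tool:
  targets:
    - [0.3,-0.085,-0.055,0,0,0,1]
    - [0.5,0,0,0,0,0,1]
    - [0.4,0,0,0,0,0,1]
    - [0.2,0,0,0,0,0,1]
    - [0,0,0,0,0,0,1]
    - [0,0,0,0,0,0,1]
    - [0,0,0,0,0,0,1]

```text
clock: 28.95
eef_pos: [0.5303, 0.1146, 0.162]
tcp_rot: [0.127, 0.696, 0.127, -0.695]
ft_force: [-0.7, 0.3, -3.2]
finger_gap: 0.0289
```

```bash
python3 - <<'E'
from h import *
s,r=st();print(s["clock"],s["eef_pos"],s["finger_gap"],s["ft_force"]);go(.5295,.1130,.160,-69.5)
b,d=snapshot("wrist")
M=r.as_matrix();e=np.array(s["eef_pos"])
f=6;x0,y0=225,160
o=cv2.resize(b[y0:y0+100,x0:x0+115],None,fx=f,fy=f,interpolation=cv2.INTER_CUBIC)
H=np.array([.5284,.1109,.093])
t=np.linspace(0,2*np.pi,60)
def ring(c,rad,col):
    pts=np.array([[ (q[0]-x0+.5)*f,(q[1]-y0+.5)*f] for q in (proj("wrist",c+rad*np.array([np.cos(a),np.sin(a),0])) for a in t)]).astype(int);cv2.polylines(o,[pts],1,col,1)
ring(H,.009,(0,255,0))
foot=e+M[:,1]*.0013+M[:,2]*.0017; foot[2]=e[2]-.0555
ring(foot,.006,(0,255,255));print("foot",foot)
cv2.imwrite("pics/w17.png",o)
b,d=snapshot("scene");cv2.imwrite("pics/s17.png",cv2.resize(b[100:240,230:370],None,fx=4,fy=4,interpolation=cv2.INTER_CUBIC))
E
```

```text
28.95 [0.5303 0.1146 0.162 ] 0.028908753602948117 [-0.7044  0.2716 -3.1925]
tool units xyz [0.0796 0.0472 0.0512] yaw -69.29729753060725 tilt 0.05459733333339869 turn 0.02533780867409341
foot [0.5291 0.1127 0.1065]
```

View pics/w17.png

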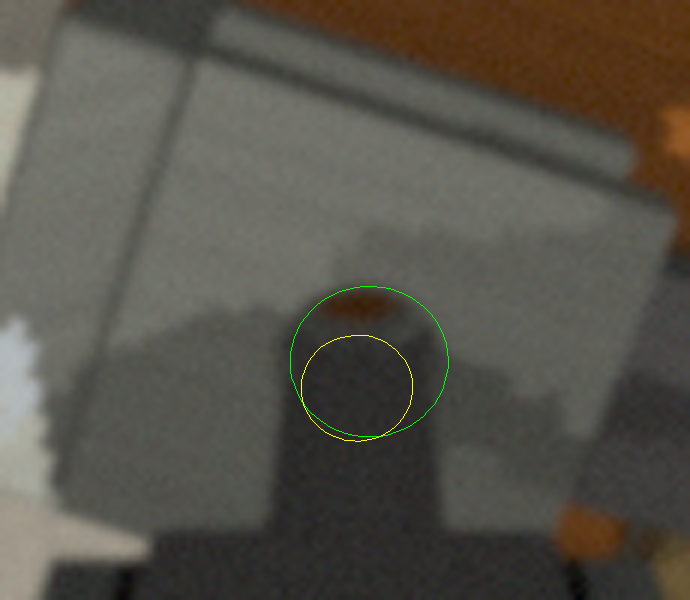

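View pics/s17.png

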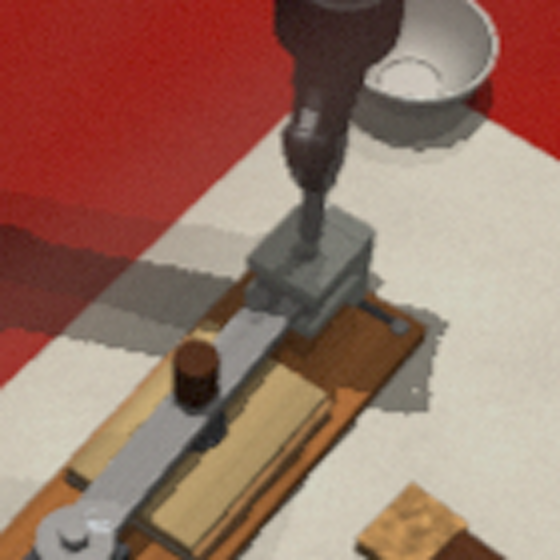

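```bash
python3 - <<'E'
from h import *
for i in range(3):
    s,r=st();print(s["eef_pos"]);snapshot("top")
M=r.as_matrix();e=np.array(s["eef_pos"])
c=lambda q:[(q[0]-225+.5)*6,(q[1]-160+.5)*6]
base=e+M[:,1]*.0013+M[:,2]*.0017
for z in(.1065,.093): base[2]=z;print(z,c(proj("wrist",base)))
base[2]=.093
for k in(1,2): print(k,c(proj("wrist",base+M[:,k]*.001)))
E
```

```text
[0.5302 0.1145 0.1621]
[0.5302 0.1145 0.162 ]
[0.5301 0.1144 0.1619]
0.1065 [np.float64(357.2546610501413), np.float64(388.6298595013401)]
0.093 [np.float64(356.7641064322561), np.float64(350.9578162993624)]
1 [np.float64(365.5704847342056), np.float64(350.955082779178)]
2 [np.float64(356.7575125702109), np.float64(359.3512449357048)]
```

The foot lines up with the hole sideways (both at x≈358 in the crop). Along tool z it is about 1.5 mm too far, so I'll correct by +0.06 and enter slowly while watching the force.

Call:
drive_tool:
  targets:
    - [0.1,0.01,0.06,0,0,0,1]
    - [0.2,0,0,0,0,0,1]
    - [0.15,0,0,0,0,0,1]
    - [0.1,0,0,0,0,0,1]
    - [0.1,0,0,0,0,0,1]
    - [0.1,0,0,0,0,0,1]
    - [0.1,0,0,0,0,0,1]
    - [0.1,0,0,0,0,0,1]
    - [0,0,0,0,0,0,1]
    - [0,0,0,0,0,0,1]

```text
clock: 30.2
eef_pos: [0.5286, 0.1137, 0.1378]
tcp_rot: [0.127, 0.696, 0.127, -0.696]
ft_force: [0.3, -0.9, -1.1]
finger_gap: 0.0289
```

The foot went through the upper cheek with almost no force. Next is the beam.

Call:
drive_tool:
  targets:
    - [0.1,0,0,0,0,0,1]
    - [0.1,0,0,0,0,0,1]
    - [0.1,0,0,0,0,0,1]
    - [0.1,0,0,0,0,0,1]
    - [0.1,0,0,0,0,0,1]
    - [0,0,0,0,0,0,1]

```text
clock: 30.8
eef_pos: [0.5284, 0.1136, 0.1249]
tcp_rot: [-0.127, -0.695, -0.127, 0.696]
ft_force: [-1.1, 0.0, -2.3]
finger_gap: 0.0291
```

Call:
drive_tool:
  targets:
    - [0.1,0,0,0,0,0,1]
    - [0.1,0,0,0,0,0,1]
    - [0.1,0,0,0,0,0,1]
    - [0,0,0,0,0,0,1]

```text
clock: 31.2
eef_pos: [0.5285, 0.1136, 0.1175]
tcp_rot: [-0.127, -0.696, -0.127, 0.696]
ft_force: [-0.3, 0.3, -1.7]
finger_gap: 0.0291
```

Call:
drive_tool:
  targets:
    - [0.1,0,0,0,0,0,1]
    - [0.1,0,0,0,0,0,1]
    - [0.1,0,0,0,0,0,1]
    - [0.1,0,0,0,0,0,1]
    - [0,0,0,0,0,0,1]

```text
clock: 31.7
eef_pos: [0.5286, 0.1132, 0.1076]
tcp_rot: [-0.127, -0.695, -0.127, 0.696]
ft_force: [0.2, -0.8, -1.8]
finger_gap: 0.0288
```

Call:
drive_tool:
  targets:
    - [0.1,0,0,0,0,0,1]
    - [0.1,0,0,0,0,0,1]
    - [0.1,0,0,0,0,0,1]
    - [0,0,0,0,0,0,1]

```text
clock: 32.1
eef_pos: [0.5282, 0.1131, 0.0997]
tcp_rot: [-0.127, -0.695, -0.127, 0.696]
ft_force: [0.6, -2.3, -1.3]
finger_gap: 0.0292
```

Call:
drive_tool:
  targets:
    - [0.1,0,0,0,0,0,1]
    - [0.1,0,0,0,0,0,1]
    - [0.1,0,0,0,0,0,1]
    - [0.1,0,0,0,0,0,1]
    - [0.1,0,0,0,0,0,1]
    - [0,0,0,0,0,0,1]

```text
clock: 32.7
eef_pos: [0.5281, 0.113, 0.0869]
tcp_rot: [-0.127, -0.695, -0.127, 0.696]
ft_force: [1.9, -4.9, -3.2]
finger_gap: 0.0286
```

```bash
python3 - <<'E'
from h import *
s,r=st();M=r.as_matrix();e=np.array(s["eef_pos"]);print(e,s["ft_force"],s["torque"])
b,d=snapshot("wrist");cv2.imwrite("pics/w18.png",b)
for v in (290,305,320): w=world("wrist",(284,v),np.median(d[v-1:v+2,280:288]));print(w,M.T@(w-e))
b,d=snapshot("scene");cv2.imwrite("pics/s18.png",cv2.resize(b[100:240,230:370],None,fx=4,fy=4,interpolation=cv2.INTER_CUBIC))
E
```

```text
[0.5281 0.113  0.0869] [ 1.8962 -4.9227 -3.2049] [-1.29   -0.3412  0.0783]
[0.5343 0.1144 0.1312] [-0.0443  0.0009 -0.0062]
[0.5285 0.1122 0.1313] [-0.0444  0.0009 -0.    ]
[0.5224 0.1099 0.1311] [-0.0442  0.0009  0.0064]
```

View pics/s18.png

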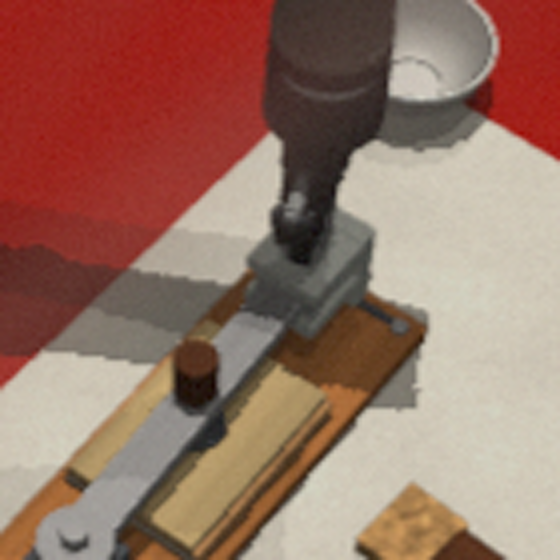

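View pics/w18.png

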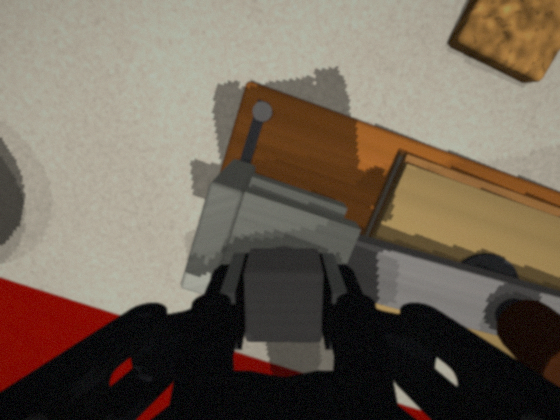

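The head top is at 0.131, 12 mm from home, with only a small side force from the catch (about 5 N). I'll ease sideways a little and continue.

Call:
drive_tool:
  targets:
    - [0.1,0.04,0,0,0,0,1]
    - [0.1,0.02,0,0,0,0,1]
    - [0.1,0,0,0,0,0,1]
    - [0.08,0,0,0,0,0,1]
    - [0,0,0,0,0,0,1]

```text
clock: 33.3
eef_pos: [0.5292, 0.1125, 0.0779]
tcp_rot: [0.127, 0.696, 0.127, -0.695]
ft_force: [1.9, -2.7, -3.4]
finger_gap: 0.0284
```

Call:
drive_tool:
  targets:
    - [0.05,0,0,0,0,0,1]
    - [0.03,0,0,0,0,0,1]
    - [0,0,0,0,0,0,1]

```text
clock: 33.6
eef_pos: [0.5292, 0.1125, 0.0764]
tcp_rot: [0.127, 0.696, 0.127, -0.695]
ft_force: [1.3, -3.3, -0.5]
finger_gap: 0.0294
```

Call:
drive_tool:
  targets:
    - [0.04,0,0,0,0,0,1]
    - [0.03,0,0,0,0,0,1]
    - [0,0,0,0,0,0,1]

```text
clock: 33.9
eef_pos: [0.5293, 0.1126, 0.0756]
tcp_rot: [0.127, 0.696, 0.127, -0.695]
ft_force: [-2.5, -3.4, 7.5]
finger_gap: 0.0287
```

Call:
drive_tool:
  targets:
    - [0.03,0,0,0,0,0,1]
    - [0.03,0,0,0,0,0,1]
    - [0,0,0,0,0,0,1]

```text
clock: 34.2
eef_pos: [0.5293, 0.1125, 0.0755]
tcp_rot: [0.127, 0.696, 0.127, -0.696]
ft_force: [-5.7, -4.5, 16.8]
finger_gap: 0.0292
```

```bash
python3 - <<'E'
from h import *
s,r=st();M=r.as_matrix();e=np.array(s["eef_pos"]);print(e,s["ft_force"],s["torque"])
b,d=snapshot("wrist")
for v in (290,305,320): w=world("wrist",(284,v),np.median(d[v-1:v+2,280:288]));print(w,M.T@(w-e))
E
```

```text
[0.5293 0.1125 0.0755] [-5.7469 -4.5079 16.8356] [-1.1092  1.307   0.0468]
[0.5355 0.114  0.12  ] [-0.0444  0.0009 -0.0063]
[0.5298 0.1118 0.1201] [-0.0446  0.0009 -0.0002]
[0.5237 0.1095 0.1199] [-0.0443  0.0009  0.0063]
```

The height has stopped changing (0.0756 → 0.0755) while the force climbs to 17 N, and the head top reads about 0.120, so the head is on the fork. I'll relax and let go.

Call:
drive_tool:
  targets:
    - [-0.08,0,0,0,0,0,1]
    - [0,0,0,0,0,0,1]
    - [0,0,0,0,0,0,-1]
    - [0,0,0,0,0,0,-1]
    - [0,0,0,0,0,0,-1]
    - [0,0,0,0,0,0,-1]
    - [0,0,0,0,0,0,-1]
    - [0,0,0,0,0,0,-1]
    - [-0.3,0,0,0,0,0,-1]
    - [-0.6,0,0,0,0,0,-1]
    - [-0.9,0,0,0,0,0,-1]
    - [-0.9,0,0,0,0,0,-1]
    - [-0.6,0,0.5,0,0,0,-1]
    - [-0.6,0,0.9,0,0,0,-1]
    - [-0.5,0,0.9,0,0,0,-1]
    - [0,0,0.5,0,0,0,-1]
    - [0,0,0,0,0,0,-1]
    - [0,0,0,0,0,0,-1]

```text
clock: 36.05
eef_pos: [0.464, 0.0876, 0.1851]
tcp_rot: [0.127, 0.696, 0.127, -0.695]
ft_force: [-0.1, 0.7, 0.7]
finger_gap: 0.085
```

```bash
python3 - <<'E'
from h import *
s,r=st();print(s["clock"],s["eef_pos"],s["ft_force"])
b,d=snapshot("wrist");cv2.imwrite("pics/w19.png",b)
q=proj("wrist",(.5284,.1109,.119));u,v=map(int,q);print(q)
p=camera_params("wrist");T=np.array(p["extrinsics"])
vv,uu=np.mgrid[max(0,v-60):v+60,u-70:u+70];D=d[max(0,v-60):v+60,u-70:u+70]
P=np.stack([(uu-p["cx"])/p["fx"]*D,(vv-p["cy"])/p["fy"]*D,D],-1)@T[:3,:3].T+T[:3,3]
m=(P[...,2]>.112)&(P[...,2]<.13);Q=P[m]
print(len(Q),np.median(Q,0),cv2.minAreaRect(Q[:,:2].astype(np.float32)*1000))
A=np.c_[Q[:,:2]-Q[:,:2].mean(0),np.ones(len(Q))];print("slope",np.linalg.lstsq(A,Q[:,2],rcond=None)[0])
m=(P[...,2]>.086)&(P[...,2]<.1);print("fork top",np.median(P[m],0))
b,d=snapshot("scene");cv2.imwrite("pics/s19.png",cv2.resize(b[100:240,230:370],None,fx=4,fy=4,interpolation=cv2.INTER_CUBIC))
E
```

```text
36.05 [0.464  0.0876 0.1851] [-0.1021  0.6986  0.6936]
[np.float64(283.72054301980904), np.float64(111.55856597500723)]
2388 [0.5285 0.1111 0.1199] ((528.0867919921875, 111.05668640136719), (29.541231155395508, 29.92076301574707), 20.89313507080078)
slope [ 0.0006 -0.0016  0.1199]
fork top [0.5296 0.1297 0.0937]
```

View pics/w19.png

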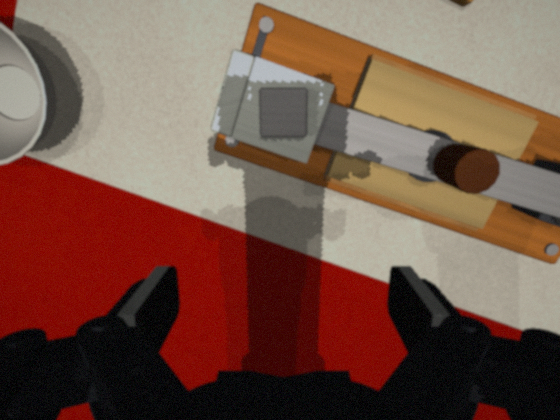

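View pics/s19.png

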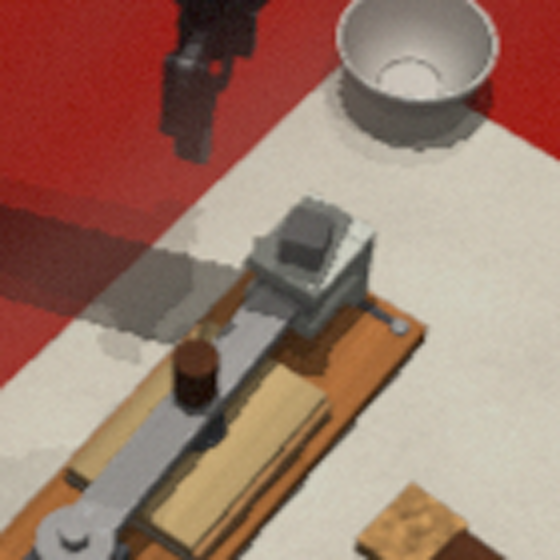

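The head top is 26.2 mm above the fork top (the head is 26 mm tall), it is level, and its centre is over the hole. The gripper is clear of everything, so I'll hand in.

```bash
python3 -c "
from bench import *
print(close_job())"
```

```text
the job is handed in; nothing more can be done
None
```

The long pin is through fork and beam with its head home on the fork, and I have let go of it. The job was handed in at about 36 s of the 72 s.

**What I did:**
- **Beam:** I swung it in by the knob with three grips, looking down the fork hole from above between them. The fork sat about 12 mm to the robot's side of its middle position.
- **Pin:** I took the long pin from the stand, lowered it through fork and beam with almost no force, and pushed it past the catch. I stopped when it no longer went down and the force reached about 17 N.

**Last checks:**
- **Seating:** The head top is 26.2 mm above the fork top, against a head height of 26 mm. It is level to about 0.002 rad.
- **Position:** The head's centre is at (0.528, 0.111), within 1 mm of the measured hole.
- **Clear of the robot:** The gripper is open and clear, and the wrist force is about zero.
- **Beam angle:** I estimate about 0.05 rad from the first pictures; I did not measure it again at the end.
- **Catch:** I did not see it move back. It follows from how deep the pin is and from the side force I felt as it passed.
- **Short pin, bowl, brush and spray bottle:** I did not touch them. The bowl looked in place in the last pictures; I did not measure any of the four at the end.

**What went wrong or disagreed:**
- **First grip on the knob:** It closed on air. The shut fingertips show about 19 mm above the reported TCP, while the text puts them 19 mm ahead of it, so I used the heights seen in the pictures from then on.
- **Beam swings:** The first two fell short, by about 8 mm and then 4 mm at the hole, until the third lined them up.

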